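Queue a batch of tins on the roller lane, close it with the end plate and tally it

TASK

Load the two or three green tins lying round the middle of the bench (not the one over by the vice) lengthwise onto the raised end of the sloped roller lane, so that the tins roll down and queue up behind one another against the stop. Then take the aluminium end plate out of its pocket (it lies flush: press one end down and it tips up) and lay it lengthwise on the rollers behind the last tin so that it rolls down against it; only then tally the batch by swinging the counter's sprung lever to its stop and letting it spring back. Leave the silver cuff, the jar and the steel block where they are.

Things in the scene. Friction and masses are not known exactly. Their poses are not given: they have to be found in the camera images.
- tin_a_mid (a point): flat green closed tin, 98 long (its y axis) x 65 wide (its x axis; 63 over the lid's edges where it is gripped, 61 below) x 21 mm high, about 0.17 kg, one of two or three alike (an absent one reads None), lying flat, lid shut; this point is its centre, half-way up; its z axis is normal to the lid
- tin_b_mid (a point): flat green closed tin, 98 long (its y axis) x 65 wide (its x axis; 63 over the lid's edges where it is gripped, 61 below) x 21 mm high, about 0.17 kg, one of two or three alike (an absent one reads None), lying flat, lid shut; this point is its centre, half-way up; its z axis is normal to the lid
- tin_c_mid (a point): flat green closed tin, 98 long (its y axis) x 65 wide (its x axis; 63 over the lid's edges where it is gripped, 61 below) x 21 mm high, about 0.17 kg, one of two or three alike (an absent one reads None), lying flat, lid shut; this point is its centre, half-way up; its z axis is normal to the lid
- plate_mid (a point): aluminium end plate, 84 (its x) x 58 (its y) x 10 mm (its z), 0.15 kg, at the start flush in the pocket block; this point is its centre, half-way through. It cannot be gripped while flush. Once tipped, its raised end stands out of the block and can be gripped across its 58 mm width
- pocket_top (a point): centre of the top face (45 mm above the bench) of the fixed black pocket block, 116 (x) x 86 (y) mm. The pocket is 92 (x) x 63 mm (y); its floor is a stiff steel rocker turning about the block's y axis at the middle, 31 mm above the bench. 3 to 5 N down on the plate 30 mm from the middle, either end, pushes that end down 13 mm and raises the other; it stays so
- rocker (a joint): tilt of the pocket's rocker floor in rad: 0 level (plate flush), +0.42 fully tipped with the block's +x end raised, -0.42 with its -x end raised; stays where it is left
- lane: fixed roller lane, 400 mm of slope; origin on the bench under its middle, x downhill. 16 free rollers, 17 mm diameter, 25 mm apart, between rails 53 mm over all whose tops lie 6 mm below the roller tops. Guide rods (two, one over the other) on either side, 37 mm clear of the middle, reach 15 mm above the rollers from the stop to 272 mm uphill, then flare out to 300 mm
- lane_stop (a point): middle of the stop plate's face at the lane's low end, on the plane of the roller tops. x points down the slope (0.12 rad below level), y across, z normal to the rollers. The stop is 88 mm wide and 19 mm high above the rollers. Things let go on the lane roll straight down at about 0.2 m/s; the rods hardly steer them
- lane_load (a point): loading point: middle of the lane on the plane of the roller tops, 345 mm uphill of the stop, axes as lane_stop; no rods beside it, so fingers can straddle a tin or the plate. Three tins fill 294 mm from the stop
- tally_pivot (a point): pivot of the tally counter's lever, 44 mm above the bench, on the fixed grey counter housing (70 x 80 x 36 mm, on a base 88 x 98 mm). Its z is up
- lever_pin (a point): middle of the part of the upright black pin that stands above the lever arm: pin 13 mm diameter, from 40 to 80 mm above the bench, 56 mm from the pivot, on the end of the lever arm (arm 7 mm thick at 44 mm above the bench); this point is 65 mm above the bench
- lever (a joint): lever angle in rad: 0 at rest, 0.9 at its stop; it turns counter-clockwise seen from above; spring: about 1 N at the pin at rest, 3 N at the stop; springs back when let go
- cuff: silver cuff bracelet, 54 x 59 x 22 mm, a bystander; origin under its centre
- jar: glass jar with brown lid, 48 x 47 x 65 mm, a bystander; origin under its centre
- block: steel bench block, 62 x 62 x 20 mm, a bystander; origin under its centre
Things that resemble listed ones, but are neither listed nor needed, are in the scene too. There is more than one size of the part that bears plate_mid; the job needs the larger.

How it is judged (in metres and radians):
On the way, in this order (a step that is already met when the one before it is completed fails the run):
1. every tin lies on the rollers, queued up against the stop (y of tin_a_mid in the frame of lane_stop between -0.012 and 0.012 m and z of tin_a_mid in the frame of lane_stop between 0.006 and 0.015 m and x of each of tin_a_mid, tin_b_mid, tin_c_mid in the frame of lane_stop above -0.4 m and angle between the z axis of each of tin_a_mid, tin_b_mid, tin_c_mid and the z axis of lane_stop, either way round below 0.06 rad and angle between the y axis of each of tin_a_mid, tin_b_mid, tin_c_mid and the x axis of lane_stop, either way round below 0.15 rad and (x of tin_a_mid in the frame of lane_stop above -0.056 m or distance between tin_a_mid and tin_b_mid below 0.106 m or distance between tin_a_mid and tin_c_mid below 0.106 m) and y of tin_b_mid in the frame of lane_stop between -0.012 and 0.012 m and z of tin_b_mid in the frame of lane_stop between 0.006 and 0.015 m and (x of tin_b_mid in the frame of lane_stop above -0.056 m or distance between tin_b_mid and tin_a_mid below 0.106 m or distance between tin_b_mid and tin_c_mid below 0.106 m) and y of tin_c_mid in the frame of lane_stop between -0.012 and 0.012 m and z of tin_c_mid in the frame of lane_stop between 0.006 and 0.015 m and (x of tin_c_mid in the frame of lane_stop above -0.056 m or distance between tin_c_mid and tin_a_mid below 0.106 m or distance between tin_c_mid and tin_b_mid below 0.106 m) and x of any of tin_a_mid, tin_b_mid, tin_c_mid in the frame of lane_stop above -0.056 m), for 0.2 s.
2. the end plate lies on the rollers against the last tin (all of step 1 and y of plate_mid in the frame of lane_stop between -0.012 and 0.012 m and z of plate_mid in the frame of lane_stop between 0.002 and 0.009 m and x of plate_mid in the frame of lane_stop above -0.4 m and angle between the z axis of plate_mid and the z axis of lane_stop, either way round below 0.06 rad and angle between the x axis of plate_mid and the x axis of lane_stop, either way round below 0.15 rad and (distance between plate_mid and tin_a_mid below 0.1 m or distance between plate_mid and tin_b_mid below 0.1 m or distance between plate_mid and tin_c_mid below 0.1 m)), for 0.2 s.
3. the lever is swung to its stop (all of step 2 and value of joint lever above 0.82 rad), for 0.05 s.
At the end, for the whole second after the job is handed in: All tins present lie flat and lengthwise on the rollers (12 mm, 0.15 rad), the first within 7 mm of the stop, the others within 8 mm of one another; the end plate lies likewise within 9 mm of the last tin; lever back at rest (under 0.08 rad); all still and released (all of step 2 and linear speed of each of tin_a, tin_b, tin_c, end_plate below 0.02 m/s and contact force between each of tin_a, tin_b, tin_c, end_plate and the fingers below 0.05 N and value of joint lever below 0.08 rad); the robot touches nothing.
It fails at once if the silver cuff is shifted by more than 4 cm (distance of cuff from where it was at the start of the episode above 0.04 m).
It fails at once if the jar is shifted by more than 4 cm (distance of jar from where it was at the start of the episode above 0.04 m).
It fails at once if the steel block is shifted by more than 4 cm (distance of block from where it was at the start of the episode above 0.04 m).
Of tin_a, tin_b, tin_c only 2 to 3 are there at a start; the rules pass over those that are not, and their reading is None.
At some moment in a run one of tin_b, tin_c may be knocked a few centimetres aside while the robot is not near it.
Once in a run the grip may slacken for a moment while it holds something.
It also fails if it takes over 210 s, if anything falls off the work surface, if the arm or the gripper's body presses on something with over 40 N, if the wrist force passes 120 N, or if a joint passes its speed limit or range.

ROBOT

A 6-joint arm with a two-finger parallel gripper is mounted at the origin on a cart in front of the work surface, level with it; the furniture and walls round the work are solid. World frame = base frame: x ahead of the robot, y to its left, z up, the work surface at z = 0. Lengths are in mm, angles in rad, forces in N, time in s.
With the tool pointing down it reaches from about 325 to 750 mm from the base axis. Payload 7.6 kg.
Tool frame: the origin (TCP) lies midway between the tips of the shut fingers; the grasp point (between the pads) lies 19 mm behind it; z points along the fingers, y is the line along which they close (so a half turn about z gives the same grasp; the last joint's range is limited). The gripper opens to 85 mm and grips with 20 to 120 N. Pads are 22 mm wide; open, the fingers measure 114 mm over their backs; the gripper's body (76 mm by 85 mm) begins 54 mm behind the grasp point. The pads swing forward as they close: fully open they stand 13 mm farther back than shut.
Start: joints at [1.248, 0.052, 1.401, -0, 1.689, -0.07], TCP at [131.293, 508.338, 231.323] pointing down, gripper open.
Joint ranges: [-2.9, 2.9], [-0.91, 2.17], [0.12, 2.37], [-1.06, 4.2], [0.26, 2.73], [-2.93, 2.93]. Speed limits (rad/s): [2.57, 2.57, 3.01, 3.14, 3.14, 3.14].

INTERFACE

Orientations are given as a unit quaternion [x, y, z, w].
In Python, from bench import arm gives the robot as it stands. The module is installed in compiled form; this text tells all that it offers.
- The arm moves only by the tool drive_tool, never from a script. Its argument "rows" is a list of rows, each a list of 3 entries, a list of its own where there are three numbers: the shift along the tool's x, y, z in cm, then the turn, a rotation vector about the tool's x, y, z in rad, then the closure, from -1 (fully open) to 1 (shut). In form: [[[tx, ty, tz], [ax, ay, az], gripper], ...]. A call has 1 to 20 rows; each row is the pose to reach, as a shift and turn from the pose commanded when the call began, along the tool's axes at that moment; what a row does not reach only later rows make up. A row lasts 1/12 s, in which the tool goes at most 41.7 mm and 7.16 degrees, less where a joint would pass 70% of its speed; a pose out of reach is approached as far as the arm can. A call with a gripper value outside its range is refused whole. The fingers move at their own pace and stop on an object; "squeeze" is the grip in N (left out, the last holds). Time passes only in rows, so rows that repeat a pose let the fingers close. It gives the time, the measured TCP pose, the force, the opening and the grip force at its end, in the units of the state.
- arm.read_state(): the state, without advancing time (a new reading comes with each control period).
- arm.grab_frame(name): name is "side" or "top" or "wrist"; returns a dict with "frame" (480x640x3 uint8, red, green, blue), "fovy" (degrees; the focal length in pixels is half the picture's height over the tangent of half this angle, whatever the lens; pixels are square), "cx", "cy" (the principal point, pixels), "R" (3x3) and "t" (3): a world point X has camera coordinates R X + t; the wrist camera has in their place "tool_from_camera" (4x4, takes a point from camera to tool coordinates, whose origin is the TCP and whose axes are the flange's). Camera axes: x right, y down, z forward; pixel columns grow to the right and rows downward; lengths in mm; the calibration is good to about 2 mm. A picture is of the moment at which its call begins: read the wrist's pose just before it. There is no depth.
- arm.close_job(): hands the job in; it is judged then, once.
The state is a dict: "time": time; "joint_pos": joint angles; "joint_vel": joint speeds; "joint_torque": joint torques, N m; "tool_pos": TCP position; "ee_rot": TCP orientation; "wrist_force": force on the tool from outside, world axes, zero at the start; "wrist_torque": the same for the moment, N m; "grip_width": finger opening in mm; "finger_force": force on a finger pad.
Only numpy, scipy, OpenCV 4.12 (cv2) and the standard library are available. Lean on these libraries where they do the work, as an engineer would, in place of code of your own. Each camera call takes 0.05 s, during which the arm holds its last target. There are 200 camera calls.

## Working session

There is one attempt and no reset: what is moved stays moved. The work goes in short steps, Python scripts to look and compute and a tool call to move; the robot and the scene stay as the last step left them, time stands still between calls to the robot, and variables do not carry over. Pictures are saved under pics/ and viewed, at most 14 in all, crops included, and the job is handed in when it is done.

Besides the shell and the picture viewer there is one more tool, called as name([rows], argument=value, ...), one row to a line, values as JSON. drive_tool: Moves the arm, as the interface text tells. Its arguments: {"type":"object","properties":{"rows":{"type":"array"},"squeeze":{"type":"number"}},"required":["rows"]}

```bash
mkdir -p pics
cat > h.py <<'E'
import numpy as np, cv2
from scipy.spatial.transform import Rotation as Ro
from bench import arm
def snap(n,f):
    s=arm.read_state(); d=arm.grab_frame(n); cv2.imwrite('pics/'+f+'.png',d['frame'][:,:,::-1])
    if n=='wrist':
        M=np.array(d['tool_from_camera']); T=np.eye(4); T[:3,:3]=Ro.from_quat(s['ee_rot']).as_matrix(); T[:3,3]=s['tool_pos']
        C=np.linalg.inv(T@M); d['R']=C[:3,:3]; d['t']=C[:3,3]
    np.savez('pics/'+f+'.npz',fovy=d['fovy'],c=[d['cx'],d['cy']],R=d['R'],t=d['t'])
    return d
def px(f,uv,z):
    d=np.load('pics/'+f+'.npz'); R=d['R'];t=d['t'];F=240/np.tan(np.radians(d['fovy'])/2)
    uv=np.atleast_2d(uv).astype(float); r=np.c_[(uv-d['c'])/F,np.ones(len(uv))]@R; o=-R.T@t
    z=np.broadcast_to(z,len(uv)); return o+r*((z-o[2])/r[:,2])[:,None]
def proj(f,X):
    d=np.load('pics/'+f+'.npz');F=240/np.tan(np.radians(d['fovy'])/2)
    c=np.atleast_2d(X)@d['R'].T+d['t']; return c[:,:2]/c[:,2:]*F+d['c']
E
python3 - <<'E'
from h import *
for n in('top','side'):
    d=snap(n,n+'0'); print(n,d['fovy'],d['cx'],d['cy'],-np.array(d['R']).T@d['t'])
    cv2.imwrite('pics/%s0b.png'%n,cv2.resize(d['frame'][:,:,::-1],(800,600),interpolation=cv2.INTER_CUBIC))
print(arm.read_state())
E
```

```text
top 47.981168509985835 320.0103252614279 259.11990119156036 [ 415.00229462  -99.53957738 1178.27562671]
side 42.749790148314595 327.2084323591366 236.86842880409546 [   95.31173415 -1081.07397258   623.21943341]
{'time': 0.1, 'joint_pos': array([ 1.24770581e+00,  5.27567006e-02,  1.40164343e+00, -4.25244855e-06,
        1.68857651e+00, -7.03210639e-02]), 'joint_vel': array([ 0.0013864 , -0.00115188, -0.00103302,  0.00043111, -0.00169465,
       -0.00046819]), 'joint_torque': array([ 9.29582638e-04, -3.82581067e+01, -3.60985208e+01, -1.09383823e-04,
        4.69389241e-03,  7.10179393e-05]), 'tool_pos': array([131.19934995, 508.06429251, 230.5553638 ]), 'ee_rot': array([ 1.26048752e-01,  9.92023807e-01, -6.79060154e-04, -1.33171778e-04]), 'wrist_force': array([-0.63193702,  0.54189814, -0.05867969]), 'wrist_torque': array([-0.00913971, -0.00340353, -0.01855946]), 'finger_force': 0.0, 'grip_width': 85.4828679547691}
```

View pics/top0b.png

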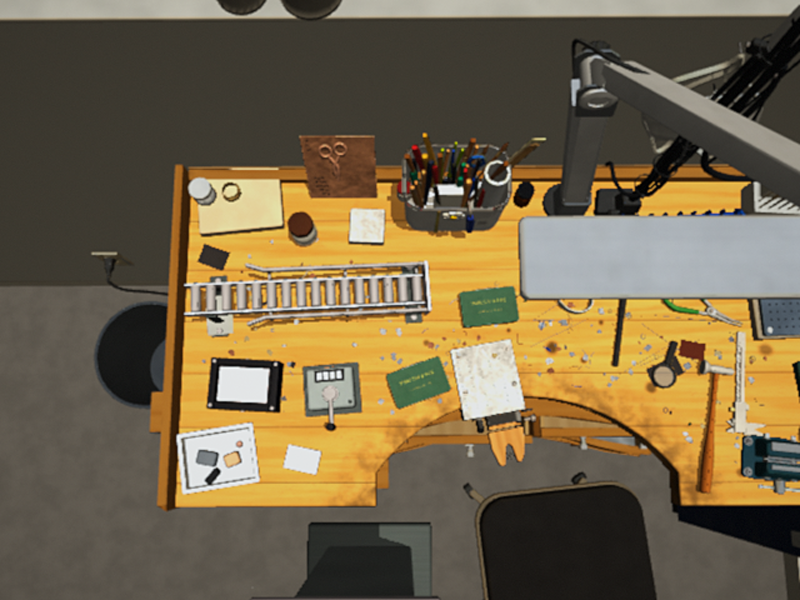

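View pics/side0b.png

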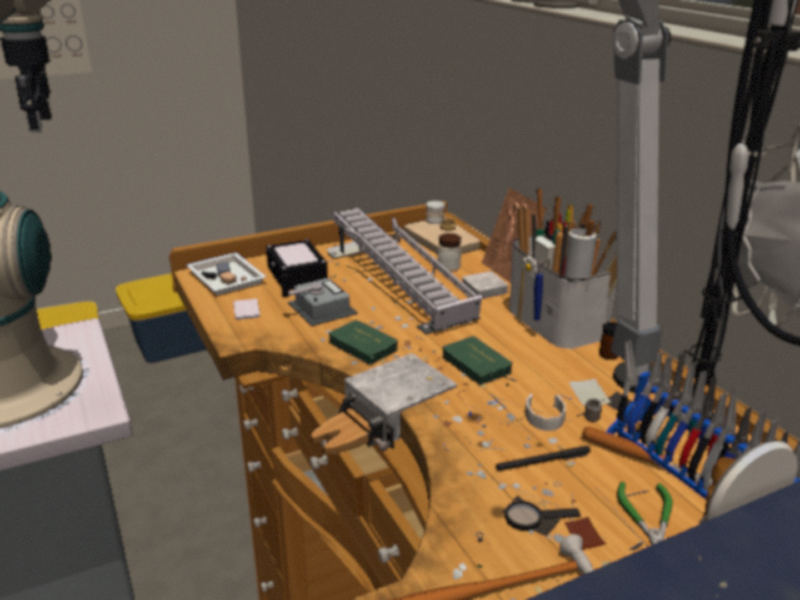

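Both views show two green tins (top, 800-px picture: (489,307) and (419,382)). The lane runs from its raised end at (195,300) to the stop at (427,288), the pocket block is at (245,385), and the counter is at (332,388) with its pin at (331,427). No third tin is visible. I'll turn these into coarse world positions next.

```bash
cat >> h.py <<'E'
def tins(f,z=21,lo=(60,80,25),hi=(95,255,160),amin=300):
    im=cv2.imread('pics/'+f+'.png'); h=cv2.cvtColor(im,cv2.COLOR_BGR2HSV); m=cv2.inRange(h,lo,hi)
    m=cv2.morphologyEx(m,cv2.MORPH_CLOSE,np.ones((7,7)))
    for c in cv2.findContours(m,cv2.RETR_EXTERNAL,cv2.CHAIN_APPROX_NONE)[0]:
        if cv2.contourArea(c)<amin: continue
        P=px(f,c[:,0],z)[:,:2].astype(np.float32); (cx,cy),(w,hh),a=cv2.minAreaRect(P)
        if w<hh: w,hh,a=hh,w,a+90
        print('tin',np.round([cx,cy,w,hh],1),'long axis deg',round((a+90)%180-90,1),'px',c[:,0].mean(0).round())
E
python3 - <<'E'
from h import *
tins('top0')
def p(n,uv,z): print(n,px('top0',np.array(uv)*.8,z).round(0).tolist())
p('stopcorners',[(427,263),(431,312)],45)
p('lane high end',[(186,284),(186,316)],95)
p('pocket corners',[(214,358),(283,361),(279,412),(208,408)],45)
p('pin',[(331,427)],80); p('pivot',[(331,390)],44); p('house',[(304,365),(360,363),(361,412),(303,415)],18)
p('jar',[(302,220)],65);p('cuff',[(575,303)],10);p('steel',[(367,226)],20);p('jointbase',[(343,561)],0)
E
```

```text
tin [ 377.8 -729.7   73.3   64.2] long axis deg 84.2 px [620. 368.]
tin [ 509.  -127.1   94.6   59.2] long axis deg -70.5 px [334. 305.]
tin [ 641.  -251.6   94.3   60.3] long axis deg -83.7 px [391. 245.]
stopcorners [[713.0, -144.0, 45.0], [626.0, -150.0, 45.0]]
lane high end [[665.0, 255.0, 95.0], [612.0, 253.0, 95.0]]
pocket corners [[548.0, 218.0, 45.0], [543.0, 101.0, 45.0], [457.0, 106.0, 45.0], [464.0, 224.0, 45.0]]
pin [[432.0, 15.0, 80.0]]
pivot [[494.0, 19.0, 44.0]]
house [[539.0, 69.0, 18.0], [542.0, -27.0, 18.0], [458.0, -30.0, 18.0], [453.0, 69.0, 18.0]]
jar [[784.0, 71.0, 65.0]]
cuff [[648.0, -406.0, 10.0]]
steel [[788.0, -38.0, 20.0]]
jointbase [[211.0, -0.0, 0.0]]
```

```bash
cat >> h.py <<'E'
def plan(xyz,yaw=90,tilt=0.0,roll=0.0):
    """tool x at yaw deg (world), inclined upward by tilt; prints shift cm / turn rad / rows"""
    s=arm.read_state(); R0=Ro.from_quat(s['ee_rot']).as_matrix(); p0=np.array(s['tool_pos'])
    a=np.radians(yaw); x=np.array([np.cos(a)*np.cos(tilt),np.sin(a)*np.cos(tilt),np.sin(tilt)])
    y=np.cross([0,0,-1],x); y/=np.linalg.norm(y); R=np.c_[x,y,np.cross(x,y)]
    sh=R0.T@(np.array(xyz)-p0)/10; rv=Ro.from_matrix(R0.T@R).as_rotvec()
    n=max(np.linalg.norm(sh)/4.17,np.degrees(np.linalg.norm(rv))/7.16)
    print('shift',sh.round(2).tolist(),'turn',rv.round(3).tolist(),'rows',round(n,1),'| at',p0.round(1),'w',round(float(s['grip_width']),1),'t',round(s['time'],1))
E
python3 - <<'E'
from h import *
for h in (200,300,400,500,600):
    X=px('top0',np.array([(520,216),(520,298)])*.8,h); print(h,X.round(0).tolist(),(proj('side0',X)/.8).round(0).tolist())
plan((590,120,300),94)
E
```

```text
200 [[745.0, -279.0, 200.0], [618.0, -275.0, 200.0]] [[556.0, 240.0], [478.0, 255.0]]
300 [[711.0, -261.0, 300.0], [597.0, -257.0, 300.0]] [[535.0, 172.0], [462.0, 183.0]]
400 [[677.0, -242.0, 400.0], [577.0, -239.0, 400.0]] [[512.0, 98.0], [444.0, 104.0]]
500 [[643.0, -224.0, 500.0], [556.0, -221.0, 500.0]] [[487.0, 17.0], [424.0, 20.0]]
600 [[610.0, -206.0, 600.0], [535.0, -203.0, 600.0]] [[460.0, -73.0], [403.0, -73.0]]
shift [-54.13, -26.11, -6.91] turn [-0.001, 0.001, 1.248] rows 14.5 | at [131.2 508.1 230.6] w 85.5 t 0.1
```

drive_tool([
  [[0,0,-7],[0,0,0],-1],
  [[0,0,-7],[0,0,0.1],-1],
  [[-54,-26,-7],[0,0,1.25],-1],
  [[-54,-26,-7],[0,0,1.25],-1],
  [[-54,-26,-7],[0,0,1.25],-1],
  [[-54,-26,-7],[0,0,1.25],-1],
  [[-54,-26,-7],[0,0,1.25],-1],
  [[-54,-26,-7],[0,0,1.25],-1],
  [[-54,-26,-7],[0,0,1.25],-1],
  [[-54,-26,-7],[0,0,1.25],-1],
  [[-54,-26,-7],[0,0,1.25],-1],
  [[-54,-26,-7],[0,0,1.25],-1],
  [[-54,-26,-7],[0,0,1.25],-1],
  [[-54,-26,-7],[0,0,1.25],-1],
  [[-54,-26,-7],[0,0,1.25],-1],
  [[-54,-26,-7],[0,0,1.25],-1],
  [[-54,-26,-7],[0,0,1.25],-1],
  [[-54,-26,-7],[0,0,1.25],-1],
  [[-54,-26,-7],[0,0,1.25],-1],
  [[-54,-26,-7],[0,0,1.25],-1],
])

```text
time: 1.77
tool_pos: [588.6, 122.1, 301.1]
ee_rot: [0.682, 0.731, -0.0, -0.0]
wrist_force: [-0.4, -0.1, -0.1]
grip_width: 85.4
finger_force: 0.0
```

Run:
```python
from h import *
d=snap('wrist','w1'); print(d['tool_from_camera'],d['fovy'])
cv2.imwrite('pics/w1b.png',cv2.resize(d['frame'][:,:,::-1],(800,600),interpolation=cv2.INTER_CUBIC))
s=arm.read_state();print(s['tool_pos'],s['joint_pos'])
```

```text
[[-2.90411777e-04 -9.59294539e-01 -2.82407335e-01  7.32971908e+01]
 [ 9.99999759e-01 -4.56528282e-04  5.22413416e-04 -6.55068467e-01]
 [-6.30075272e-04 -2.82407116e-01  9.59294441e-01 -1.42317633e+02]
 [ 0.00000000e+00  0.00000000e+00  0.00000000e+00  1.00000000e+00]] 65.44535516709279
[588.45843549 122.45840864 301.45860491] [1.43610369e-01 2.68520224e-01 1.02202002e+00 2.94178770e-04
 1.85104594e+00 7.44073377e-02]
```

View pics/w1b.png

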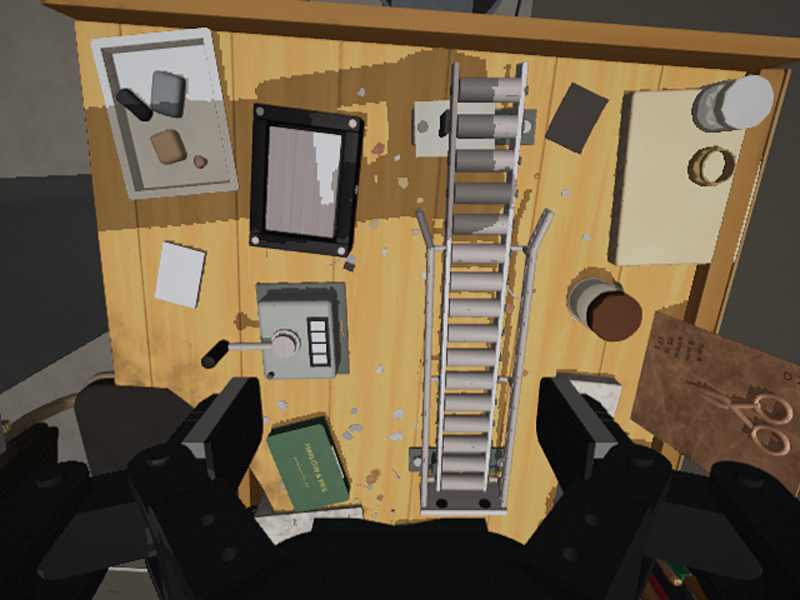

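The wrist view shows the following (800-px):
- **Lane:** 16 rollers, from (490,89) at the raised end to (465,482), with the stop at (463,512).
- **Pocket block:** corners (256,103), (364,116), (352,256) and (248,245).
- **Counter:** pivot (285,344), pin top about (208,358).
- **Tin:** (308,463).

```bash
cat > fit.py <<'E'
from h import *
from scipy.optimize import least_squares
rows=[89,126,160,193,224,252,281,307,333,357,381,402,423,443,463,482]
L=lambda p:(Ro.from_euler('z',p[3])*Ro.from_euler('y',0.12),np.array(p[:3]))
def w(p,X): R,o=L(p); return o+R.apply(X)
k=np.arange(15,-1,-1); Rl=np.c_[-12.5-25*k,0*k,0*k+0.]
edge=[((453,64),(-400,-26.5,-6)),((527,64),(-400,26.5,-6)),((437,490),(0,-26.5,-6)),((493,490),(0,26.5,-6))]
st=[((421,512),(3,-44,19)),((507,514),(3,44,19))]
tp=[((427,263),(3,44,19)),((431,312),(3,-44,19)),((186,284),(-400,26.5,-6)),((186,316),(-400,-26.5,-6))]
def res(p):
    a=proj('w1',w(p,Rl))[:,1]-np.array(rows)*.8
    b=[]
    R,o=L(p)
    for uv,X in st: b+=list(proj('w1',w(p,np.array([X])))[0]-np.array(uv)*.8)
    for uv,X in edge: b.append((proj('w1',w(p,np.array([X])))[0]-np.array(uv)*.8)[0])
    for uv,X in tp: b+=list(proj('top0',w(p,np.array([X])))[0]-np.array(uv)*.8)
    return np.r_[a,b]
for z0 in (45,):
    r=least_squares(res,[670,-147,z0,-1.5],loss='soft_l1'); p=r.x; print(p.round(3),r.fun.round(1))
print('load',w(p,np.array([[-345,0,0]])).round(1),'uphill yaw',np.degrees(p[3])+180)
np.save('lane.npy',p)
P=px('w1',np.array([(256,103),(364,116),(352,256),(248,245)])*.8,45);print('block',P.round(1).tolist(),P.mean(0).round(1),np.linalg.norm(P-np.roll(P,1,0),axis=1).round(1),'longaxis',np.degrees(np.arctan2(*(P[0]+P[1]-P[2]-P[3])[[1,0]])))
Q=px('w1',np.array([(271,124),(341,128),(336,240),(264,234)])*.8,45);print('plate',Q.mean(0).round(1),np.linalg.norm(Q-np.roll(Q,1,0),axis=1).round(1))
print('pin',px('w1',np.array([(208,358)])*.8,80),'pivot',px('w1',np.array([(285,340)])*.8,50))
tins('w1')
E
python3 fit.py
```

```text
[ 672.111 -133.82    27.528   -1.502] [ 0.1 -0.3  0.1 -0.1 -0.1  1.   0.2  0.7  0.1  0.3 -0.4  0.4  0.6  0.7
  0.3 -0.   0.1 -3.5  0.2 -5.1  0.4 -0.7 -0.4 -5.5 -3.6 -1.8 -3.6 -1.1
 -0.5  0.  -0.  -0.9]
load [[648.5 207.9  68.8]] uphill yaw 93.94871627675127
block [[466.9, 231.6, 45.0], [552.7, 227.8, 45.0], [547.7, 113.8, 45.0], [458.0, 117.3, 45.0]] [506.3 172.6  45. ] [114.6  85.9 114.1  89.7] longaxis 86.50253269982514
plate [504.7 172.2  45. ] [89.2 56.1 90.7 61.6]
pin [[433.15152741  25.40298065  80.        ]] pivot [[490.88965014  33.80638465  50.        ]]
```

Run:
```python
from h import *
plan((509,-127,140),109.5)
```

```text
shift [-24.34, -9.65, 16.14] turn [0.0, -0.0, -0.271] rows 7.4 | at [588.5 122.5 301.5] w 85.5 t 1.8
```

drive_tool([
  [[-24.3,-9.6,16],[0,0,-0.27],-1],
  [[-24.3,-9.6,16],[0,0,-0.27],-1],
  [[-24.3,-9.6,16],[0,0,-0.27],-1],
  [[-24.3,-9.6,16],[0,0,-0.27],-1],
  [[-24.3,-9.6,16],[0,0,-0.27],-1],
  [[-24.3,-9.6,16],[0,0,-0.27],-1],
  [[-24.3,-9.6,16],[0,0,-0.27],-1],
  [[-24.3,-9.6,16],[0,0,-0.27],-1],
  [[-24.3,-9.6,16],[0,0,-0.27],-1],
  [[-24.3,-9.6,16],[0,0,-0.27],-1],
  [[-24.3,-9.6,16],[0,0,-0.27],-1],
  [[-24.3,-9.6,16],[0,0,-0.27],-1],
])

```text
time: 2.82
tool_pos: [510.9, -126.0, 142.8]
ee_rot: [0.577, 0.817, 0.001, 0.001]
wrist_force: [-0.3, -0.2, 0.8]
grip_width: 85.3
finger_force: 0.0
```

Run:
```python
from h import *
d=snap('wrist','w2')
tins('w2',lo=(50,60,20),hi=(95,255,220),amin=1500)
cv2.imwrite('pics/w2b.png',cv2.resize(d['frame'][:,:,::-1],(800,600)))
plan((509,-127,-3),109.5)
```

```text
tin [ 632.  -231.8   80.7   60.8] long axis deg -83.3 px [409. 391.]
tin [ 507.8 -123.3   96.5   61.9] long axis deg -70.4 px [316. 224.]
shift [-0.0, -0.22, 14.55] turn [0.002, 0.001, -0.0] rows 3.5 | at [ 510.8 -126.2  142.6] w 85.4 t 2.9
```

View pics/w2b.png

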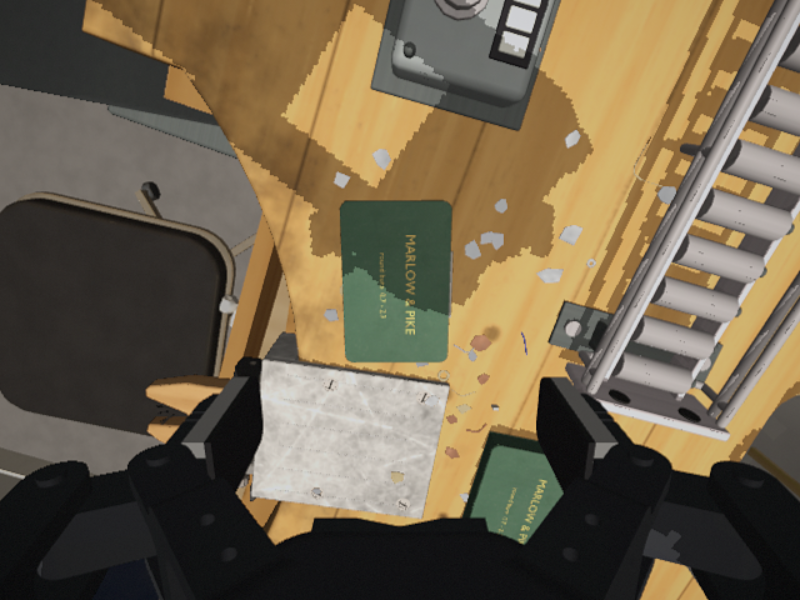

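The tin lies at (395,280) in the picture, with its long axis nearly upright, so it sits squarely between the fingers. The slab below it stays clear of them. I'll descend and grip.

drive_tool([
  [[0.4,-0.2,4],[0,0,0],-1],
  [[0.4,-0.2,8],[0,0,0],-1],
  [[0.4,-0.2,11],[0,0,0],-1],
  [[0.4,-0.2,13],[0,0,0],-1],
  [[0.4,-0.2,14.5],[0,0,0],-1],
  [[0.4,-0.2,14.5],[0,0,0],-1],
  [[0.4,-0.2,14.5],[0,0,0],0],
  [[0.4,-0.2,14.5],[0,0,0],1],
  [[0.4,-0.2,14.5],[0,0,0],1],
  [[0.4,-0.2,14.5],[0,0,0],1],
  [[0.4,-0.2,14.5],[0,0,0],1],
  [[0.4,-0.2,14.5],[0,0,0],1],
], squeeze=60)

```text
time: 3.87
tool_pos: [508.2, -124.3, -1.3]
ee_rot: [0.578, 0.816, 0.001, 0.002]
wrist_force: [-1.5, 2.8, 6.9]
grip_width: 60.3
finger_force: 63.1
```

drive_tool([
  [[0,0,-4],[0,0,0],1],
  [[0,0,-8],[0,0,0],1],
  [[0,0,-12],[0,0,0],1],
  [[0,0,-16],[0,0,0],1],
  [[0,0,-16],[0,0,0],1],
  [[0,0,-16],[0,0,0],1],
])

```text
time: 4.37
tool_pos: [508.2, -124.7, 160.1]
ee_rot: [0.578, 0.816, 0.001, 0.004]
wrist_force: [-0.8, 0.2, -2.1]
grip_width: 60.1
finger_force: 65.1
```

Run:
```python
from h import *
d=snap('wrist','w3')
tins('w3',z=arm.read_state()['tool_pos'][2]+24,lo=(50,60,15),hi=(95,255,220),amin=1500)
cv2.imwrite('pics/w3b.png',cv2.resize(d['frame'][:,:,::-1],(480,360)))
plan((648,208,145),94,.12)
```

```text
tin [ 506.9 -118.8   90.    66.7] long axis deg -69.6 px [325. 303.]
shift [26.68, 24.33, 1.23] turn [-0.014, 0.12, 0.268] rows 8.7 | at [ 506.9 -124.3  157.2] w 59.9 t 4.4
```

View pics/w3b.png

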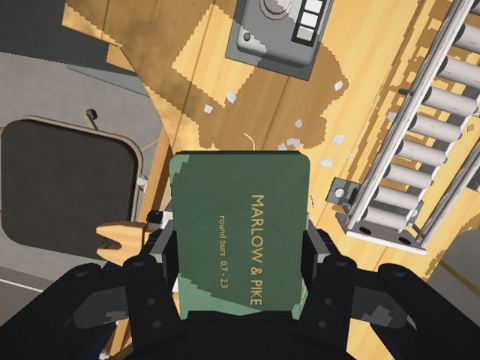

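Tin held at 60 mm, centred between the fingers (240,240 in this small view), so I'll carry it over the lane.

Run:
```python
from h import *
plan((648.3,193,144),94,.12)
```

```text
shift [25.25, 23.86, 1.33] turn [-0.014, 0.12, 0.268] rows 8.3 | at [ 506.9 -124.3  157.2] w 59.9 t 4.4
```

drive_tool([
  [[2,2,-1.5],[0,0,0.05],1],
  [[5,5,-1.5],[0,0.03,0.1],1],
  [[8,8,-1.5],[0,0.06,0.15],1],
  [[11,11,-1.5],[0,0.09,0.2],1],
  [[14,14,-1.5],[-0.014,0.12,0.268],1],
  [[17,17,-1],[-0.014,0.12,0.268],1],
  [[20,19.5,0],[-0.014,0.12,0.268],1],
  [[23,22,1],[-0.014,0.12,0.268],1],
  [[25.2,23.8,1.3],[-0.014,0.12,0.268],1],
  [[25.2,23.8,1.3],[-0.014,0.12,0.268],1],
  [[25.2,23.8,1.3],[-0.014,0.12,0.268],1],
  [[25.2,23.8,1.3],[-0.014,0.12,0.268],1],
])

```text
time: 5.42
tool_pos: [646.9, 191.9, 141.3]
ee_rot: [0.681, 0.73, 0.039, -0.046]
wrist_force: [-0.3, -0.4, -1.4]
grip_width: 60.5
finger_force: 65.4
```

Run:
```python
from h import *
plan((648.3,193,144),94,.12)
d=snap('wrist','w4')
cv2.imwrite('pics/w4b.png',cv2.resize(d['frame'][:,:,::-1],(640,480)))
```

```text
shift [0.14, 0.15, -0.25] turn [-0.005, 0.0, -0.001] rows 0.1 | at [646.9 191.9 141.3] w 60.5 t 5.4
```

View pics/w4b.png

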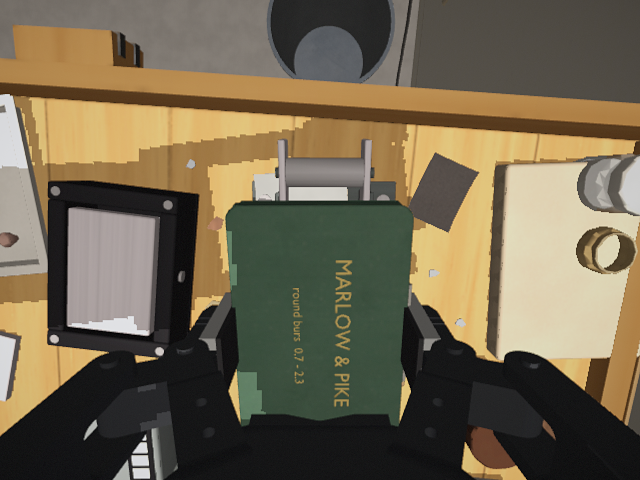

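Run:
```python
from h import *
p=np.load('lane.npy'); R=Ro.from_euler('z',p[3])*Ro.from_euler('y',.12)
X=p[:3]+R.apply(np.array([(-400,-26.5,-6),(-400,26.5,-6),(-387.5,0,0),(-345,0,0.)]))
print(proj('w4',X).round(1).tolist())
# TCP relative to lane frame
s=arm.read_state(); print(R.inv().apply(s['tool_pos']-p[:3]))
```

```text
[[279.9, 148.9], [371.5, 148.9], [325.7, 171.9], [325.4, 242.8]]
[-337.49617651   -2.47873223   74.83286828]
```

drive_tool([
  [[0,0.25,3.5],[-0.005,0,0],1],
  [[0,0.25,6],[-0.005,0,0],1],
  [[0,0.25,6.8],[-0.005,0,0],1],
  [[0,0.25,7.1],[-0.005,0,0],1],
  [[0,0.25,7.1],[-0.005,0,0],1],
  [[0,0.25,7.1],[-0.005,0,0],1],
])

```text
time: 5.97
tool_pos: [649.6, 200.0, 73.7]
ee_rot: [0.681, 0.729, 0.042, -0.043]
wrist_force: [-0.1, 0.3, -1.5]
grip_width: 60.0
finger_force: 65.4
```

drive_tool([
  [[0,0,0.1],[0,0,0],1],
  [[0,0,0.2],[0,0,0],1],
  [[0,0,0.3],[0,0,0],1],
  [[0,0,0.3],[0,0,0],1],
  [[0,0,0.3],[0,0,0],1],
])

```text
time: 6.38
tool_pos: [649.8, 200.9, 73.4]
ee_rot: [0.681, 0.73, 0.043, -0.043]
wrist_force: [-8.2, -3.2, 13.4]
grip_width: 60.2
finger_force: 66.8
```

drive_tool([
  [[0,0,-0.2],[0,0,0],1],
  [[0,0,-0.2],[0,0,0],1],
  [[0,0,-0.2],[0,0,0],-1],
  [[0,0,-0.2],[0,0,0],-1],
  [[0,0,-0.2],[0,0,0],-1],
  [[0,0,-0.2],[0,0,0],-1],
  [[0,0,-0.2],[0,0,0],-1],
  [[0,0,-0.2],[0,0,0],-1],
  [[0,0,-0.2],[0,0,0],-1],
  [[0,0,-0.2],[0,0,0],-1],
  [[0,0,-1],[0,0,0],-1],
  [[0,0,-5],[0,0,0],-1],
  [[0,0,-9],[0,0,0],-1],
  [[0,0,-11],[0,0,0],-1],
  [[0,0,-11],[0,0,0],-1],
])

```text
time: 7.63
tool_pos: [652.4, 188.0, 187.7]
ee_rot: [0.681, 0.73, 0.047, -0.039]
wrist_force: [0.8, 0.0, -0.1]
grip_width: 85.3
finger_force: 0.0
```

Run:
```python
from h import *
snap('top','t5'); tins('t5'); tins('t5',z=43)
plan((641,-252,210),96.3)
```

```text
tin [ 372.4 -728.9   87.9   59.8] long axis deg 54.1 px [619. 368.]
tin [ 640.8 -251.5   94.    60.6] long axis deg -83.7 px [391. 245.]
tin [668.9 122.2 101.6  66.1] long axis deg -86.2 px [220. 233.]
tin [ 373.2 -717.    86.2   58.6] long axis deg 54.1 px [619. 368.]
tin [ 636.5 -248.6   92.2   59.4] long axis deg -83.7 px [391. 245.]
tin [664.1 118.   99.7  64.8] long axis deg -86.2 px [220. 233.]
shift [-43.2, -4.03, -7.94] turn [0.013, -0.121, -0.04] rows 10.6 | at [651.4 188.1 183.9] w 85.4 t 7.7
```

Run:
```python
from h import *
print(px('top0',np.array([(410,225),(455,229),(505,215)])*.8,0).round(0).tolist())
print(px('top0',np.array([(410,225),(455,229),(505,215)])*.8,90).round(0).tolist())
snap('top','t6'); tins('t6',z=43)
```

```text
[[796.0, -115.0, 0.0], [788.0, -197.0, 0.0], [814.0, -289.0, 0.0]]
[[767.0, -114.0, 90.0], [759.0, -190.0, 90.0], [783.0, -274.0, 90.0]]
tin [ 378.3 -714.7   77.9   62. ] long axis deg 84.2 px [620. 368.]
tin [ 636.6 -248.6   92.7   59.3] long axis deg -83.5 px [391. 245.]
tin [664.3 113.4  99.4  65. ] long axis deg -86.2 px [223. 233.]
```

drive_tool([
  [[-4,0,-2.5],[0,-0.05,0],-1],
  [[-8,0,-3.5],[0,-0.1,0],-1],
  [[-12,-1,-4.5],[0,-0.12,-0.04],-1],
  [[-16,-1,-5],[0,-0.12,-0.04],-1],
  [[-20,-2,-5.5],[0,-0.12,-0.04],-1],
  [[-24,-2,-6],[0,-0.12,-0.04],-1],
  [[-28,-3,-6],[0,-0.12,-0.04],-1],
  [[-32,-3,-7],[0,-0.12,-0.04],-1],
  [[-36,-4,-7],[0,-0.12,-0.04],-1],
  [[-40,-4,-8],[0,-0.12,-0.04],-1],
  [[-43.2,-4,-8],[0.013,-0.12,-0.04],-1],
  [[-43.2,-4,-8],[0.013,-0.12,-0.04],-1],
  [[-43.2,-4,-8],[0.013,-0.12,-0.04],-1],
])

```text
time: 8.82
tool_pos: [639.3, -253.5, 203.1]
ee_rot: [0.668, 0.744, -0.003, -0.005]
wrist_force: [0.2, 0.4, -0.8]
grip_width: 85.3
finger_force: 0.0
```

Run:
```python
from h import *
d=snap('wrist','w7'); tins('w7',lo=(50,60,15),hi=(95,255,220),amin=1500)
snap('top','t7'); tins('t7',z=43)
cv2.imwrite('pics/w7b.png',cv2.resize(d['frame'][:,:,::-1],(640,480)))
plan((641,-251,140),96.3)
```

```text
tin [ 640.3 -247.6   95.6   61.8] long axis deg -83.5 px [324. 206.]
tin [ 378.2 -716.7   73.9   62.2] long axis deg 84.2 px [621. 367.]
tin [ 647.8 -256.8   73.3   39.2] long axis deg -84.9 px [397. 238.]
tin [669.9  -1.1  96.8  64.4] long axis deg -87.8 px [276. 231.]
shift [-0.02, 0.16, 6.48] turn [-0.01, -0.002, 0.001] rows 1.6 | at [ 640.1 -251.1  204.9] w 85.3 t 8.9
```

View pics/w7b.png

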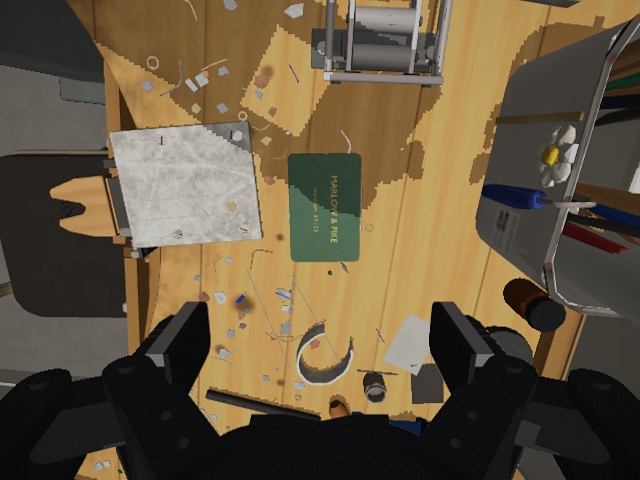

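Tin 2 lies at (324,207), clear of the cuff at (325,355). The slab's edge at (258,200) is close to the left finger, so I'll descend with the fingers part closed. Tin 1 is rolling down the lane.

drive_tool([
  [[0.35,0,4],[0,0,0],-0.7],
  [[0.35,0,8],[0,0,0],-0.7],
  [[0.35,0,12],[0,0,0],-0.7],
  [[0.35,0,12],[0,0,0],-0.7],
  [[0.35,0,12],[0,0,0],-0.7],
  [[0.35,0,12],[0,0,0],-0.7],
])

```text
time: 9.42
tool_pos: [640.3, -248.1, 89.7]
ee_rot: [0.667, 0.745, -0.002, -0.001]
wrist_force: [-0.3, -0.7, 0.8]
grip_width: 72.7
finger_force: 0.0
```

Run:
```python
from h import *
d=snap('wrist','w8'); tins('w8',lo=(50,60,15),hi=(95,255,220),amin=1500)
plan((640.3,-247.6,-2),96.5)
```

```text
tin [ 640.2 -247.6   96.9   62. ] long axis deg -83.5 px [321. 250.]
shift [0.13, -0.01, 9.28] turn [-0.002, 0.002, -0.003] rows 2.2 | at [ 640.8 -248.6   90.8] w 72.8 t 9.5
```

drive_tool([
  [[0.1,0,4],[0,0,0],-0.7],
  [[0.1,0,7],[0,0,0],-0.7],
  [[0.1,0,8.5],[0,0,0],-0.7],
  [[0.1,0,9.2],[0,0,0],-0.7],
  [[0.1,0,9.2],[0,0,0],-0.7],
  [[0.1,0,9.2],[0,0,0],1],
  [[0.1,0,9.2],[0,0,0],1],
  [[0.1,0,9.2],[0,0,0],1],
  [[0.1,0,9.2],[0,0,0],1],
  [[0.1,0,9.2],[0,0,0],1],
])

```text
time: 10.3
tool_pos: [639.9, -248.4, -2.2]
ee_rot: [0.667, 0.745, -0.002, -0.0]
wrist_force: [0.0, 0.1, 7.2]
grip_width: 60.4
finger_force: 64.3
```

drive_tool([
  [[0,0,-3],[0,0,0],1],
  [[0,0,-7],[0,0,0],1],
  [[0,0,-11],[0,0,0],1],
  [[0,0,-15],[0,0,0],1],
  [[0,0,-18],[0,0,0],1],
  [[0,0,-18],[0,0,0],1],
  [[0,0,-18],[0,0,0],1],
])

```text
time: 10.88
tool_pos: [640.4, -248.0, 177.8]
ee_rot: [0.667, 0.745, -0.002, -0.0]
wrist_force: [0.1, 0.3, -2.2]
grip_width: 60.6
finger_force: 65.5
```

Run:
```python
from h import *
snap('top','t9'); tins('t9',z=43)
plan((648.9,192,150),94,.12)
```

```text
tin [ 379.5 -711.6   84.3   66.5] long axis deg 84.2 px [616. 365.]
tin [673.2 -93.3  96.   62.9] long axis deg -88.1 px [318. 229.]
tin [ 672.6 -248.9   81.2   66.6] long axis deg -43.7 px [393. 226.]
shift [43.59, 5.77, 2.43] turn [-0.01, 0.12, 0.04] rows 10.6 | at [ 639.5 -247.6  174.6] w 60.4 t 10.9
```

drive_tool([
  [[4,0,-0.5],[0,0,0],1],
  [[8,0.5,-1],[0,0.03,0],1],
  [[12,1,-1],[0,0.06,0.02],1],
  [[16,2,-1],[0,0.09,0.02],1],
  [[20,2.5,-1],[0,0.12,0.04],1],
  [[24,3,-1],[-0.01,0.12,0.04],1],
  [[28,4,-0.5],[-0.01,0.12,0.04],1],
  [[32,4.5,0],[-0.01,0.12,0.04],1],
  [[36,5,1],[-0.01,0.12,0.04],1],
  [[40,5.5,2],[-0.01,0.12,0.04],1],
  [[43.6,5.7,2.4],[-0.01,0.12,0.04],1],
  [[43.6,5.7,2.4],[-0.01,0.12,0.04],1],
  [[43.6,5.7,2.4],[-0.01,0.12,0.04],1],
  [[43.6,5.7,2.4],[-0.01,0.12,0.04],1],
])

```text
time: 12.1
tool_pos: [647.4, 191.7, 148.1]
ee_rot: [0.681, 0.73, 0.039, -0.045]
wrist_force: [0.3, 0.1, -2.0]
grip_width: 59.8
finger_force: 65.7
```

Run:
```python
from h import *
plan((648.6,201,78.5),94,.12)
```

```text
shift [0.09, 0.2, 7.02] turn [-0.003, 0.0, -0.001] rows 1.7 | at [647.4 191.7 148.1] w 59.8 t 12.1
```

drive_tool([
  [[0.1,0.15,3],[-0.003,0,0],1],
  [[0.1,0.15,5.5],[-0.003,0,0],1],
  [[0.1,0.15,6.5],[-0.003,0,0],1],
  [[0.1,0.15,7.0],[-0.003,0,0],1],
  [[0.1,0.15,7.2],[-0.003,0,0],1],
  [[0.1,0.15,7.4],[-0.003,0,0],1],
  [[0.1,0.15,7.4],[-0.003,0,0],1],
  [[0.1,0.15,7.4],[-0.003,0,0],1],
])

```text
time: 12.77
tool_pos: [649.7, 201.9, 78.5]
ee_rot: [0.681, 0.73, 0.043, -0.042]
wrist_force: [0.5, -0.6, -1.5]
grip_width: 60.1
finger_force: 65.7
```

drive_tool([
  [[0,0,0.1],[0,0,0],1],
  [[0,0,0.2],[0,0,0],1],
  [[0,0,0.2],[0,0,0],1],
])

```text
time: 13.02
tool_pos: [649.0, 202.3, 75.1]
ee_rot: [0.681, 0.73, 0.042, -0.043]
wrist_force: [0.3, -0.8, -2.7]
grip_width: 60.6
finger_force: 65.7
```

drive_tool([
  [[0,0,0.1],[0,0,0],1],
  [[0,0,0.2],[0,0,0],1],
  [[0,0,0.2],[0,0,0],1],
])

```text
time: 13.27
tool_pos: [649.0, 202.5, 73.0]
ee_rot: [0.681, 0.73, 0.042, -0.043]
wrist_force: [-0.5, 0.1, -1.6]
grip_width: 60.1
finger_force: 65.8
```

drive_tool([
  [[0,0,0.1],[0,0,0],1],
  [[0,0,0.15],[0,0,0],1],
  [[0,0,0.15],[0,0,0],1],
])

```text
time: 13.52
tool_pos: [649.1, 202.7, 72.8]
ee_rot: [0.681, 0.73, 0.042, -0.043]
wrist_force: [-3.8, -0.9, 4.6]
grip_width: 60.0
finger_force: 66.2
```

Light contact, so I'll release.

drive_tool([
  [[0,0,-0.05],[0,0,0],1],
  [[0,0,-0.05],[0,0,0],-1],
  [[0,0,-0.05],[0,0,0],-1],
  [[0,0,-0.05],[0,0,0],-1],
  [[0,0,-0.05],[0,0,0],-1],
  [[0,0,-0.05],[0,0,0],-1],
  [[0,0,-0.05],[0,0,0],-1],
  [[0,0,-0.05],[0,0,0],-1],
  [[0,0,-0.05],[0,0,0],-1],
  [[0,0,-1],[0,0,0],-1],
  [[0,0,-5],[0,0,0],-1],
  [[0,0,-9],[0,0,0],-1],
  [[0,0,-11],[0,0,0],-1],
  [[0,0,-11],[0,0,0],-1],
])

```text
time: 14.68
tool_pos: [652.0, 189.3, 189.5]
ee_rot: [0.681, 0.73, 0.047, -0.039]
wrist_force: [-0.5, 0.5, 0.7]
grip_width: 85.1
finger_force: 0.0
```

Run:
```python
from h import *
plan((507,172,200),86.5)
plan((505,200,200),86.5)
```

```text
shift [-0.58, -14.56, -1.36] turn [0.007, -0.123, 0.13] rows 3.5 | at [652.  189.3 189.5] w 85.1 t 14.7
shift [2.21, -14.57, -1.02] turn [0.007, -0.123, 0.13] rows 3.5 | at [652.  189.3 189.5] w 85.1 t 14.7
```

drive_tool([
  [[-1,-3,-1.3],[0,-0.03,0.03],-1],
  [[-2,-7,-1.3],[0,-0.08,0.08],0],
  [[-3,-11,-1.3],[0,-0.12,0.13],1],
  [[-3.5,-14.5,-0.5],[0.007,-0.123,0.13],1],
  [[-3.5,-14.5,-0.5],[0.007,-0.123,0.13],1],
  [[-3.5,-14.5,2],[0.007,-0.123,0.13],1],
  [[-3.5,-14.5,2],[0.007,-0.123,0.13],1],
  [[-3.5,-14.5,2],[0.007,-0.123,0.13],1],
  [[-3.5,-14.5,2],[0.007,-0.123,0.13],1],
  [[-3.5,-14.5,2],[0.007,-0.123,0.13],1],
])

```text
time: 15.52
tool_pos: [508.1, 147.3, 157.4]
ee_rot: [0.728, 0.685, -0.005, -0.003]
wrist_force: [1.4, 0.6, 0.7]
grip_width: 0.2
finger_force: 0.0
```

Run:
```python
from h import *
d=snap('wrist','w10'); snap('top','t10'); tins('t10',z=43)
cv2.imwrite('pics/w10b.png',cv2.resize(d['frame'][:,:,::-1],(800,600)))
print(arm.read_state()['grip_width'])
plan((504,142,60),86.5)
```

```text
tin [ 378.1 -716.8   73.7   62. ] long axis deg 84.2 px [619. 368.]
tin [583.1 187.5 118.5  29. ] long axis deg 17.0 px [186. 271.]
tin [670.8 -42.8 196.8  64.2] long axis deg -87.3 px [295. 230.]
-0.042169825121656054
shift [-0.52, -0.25, 9.71] turn [-0.01, 0.003, 0.001] rows 2.3 | at [507.9 147.2 157.1] w -0.0 t 15.6
```

View pics/w10b.png

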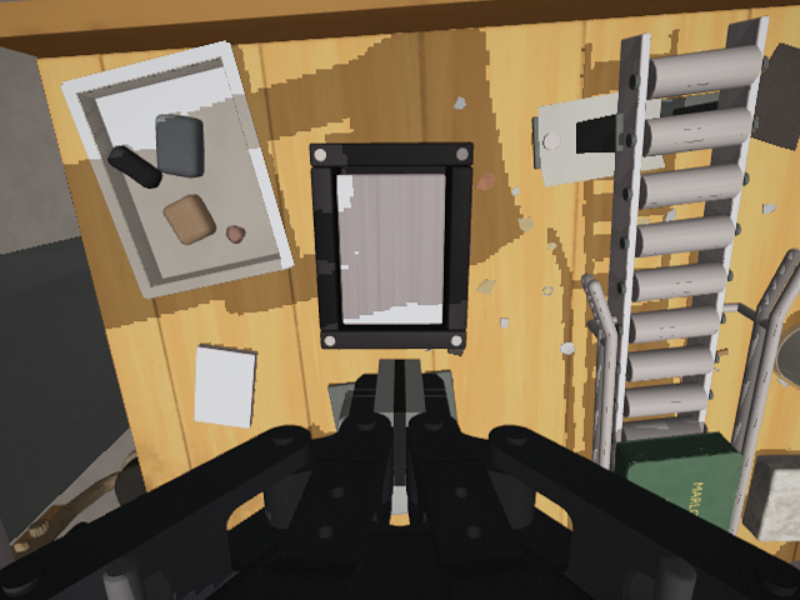

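The tins are queued (196.8 mm run). The pocket block has corners (310,143), (474,143), (466,349), (320,349), and the plate spans (337,175) to (442,326).

Run:
```python
from h import *
P=px('w10',np.array([(310,143),(474,143),(466,349),(320,349)])*.8,45);print(P.mean(0).round(1),np.linalg.norm(P-np.roll(P,1,0),axis=1).round(1),np.degrees(np.arctan2(*(P[0]+P[1]-P[2]-P[3])[[1,0]])))
P=px('w10',np.array([(337,175),(446,175),(442,326),(343,326)])*.8,41);print(P.mean(0).round(1),np.linalg.norm(P-np.roll(P,1,0),axis=1).round(1),np.degrees(np.arctan2(*(P[0]+P[1]-P[2]-P[3])[[1,0]])))
plan((506.5,140,60),86.5)
```

```text
[504.  171.9  45. ] [115.1  84.9 114.7  85.8] 86.56684868518293
[503.5 170.4  41. ] [86.  58.4 85.8 58.2] 86.64954578917946
shift [-0.7, 0.01, 9.71] turn [-0.01, 0.003, 0.001] rows 2.3 | at [507.9 147.2 157.1] w -0.0 t 15.6
```

drive_tool([
  [[-0.55,-0.55,4],[-0.01,0,0],1],
  [[-0.55,-0.55,8],[-0.01,0,0],1],
  [[-0.55,-0.55,10.5],[-0.01,0,0],1],
  [[-0.55,-0.55,11],[-0.01,0,0],1],
  [[-0.55,-0.55,11.3],[-0.01,0,0],1],
  [[-0.55,-0.55,11.6],[-0.01,0,0],1],
  [[-0.55,-0.55,11.9],[-0.01,0,0],1],
  [[-0.55,-0.55,12.2],[-0.01,0,0],1],
  [[-0.55,-0.55,12.5],[-0.01,0,0],1],
  [[-0.55,-0.55,12.8],[-0.01,0,0],1],
  [[-0.55,-0.55,12.8],[-0.01,0,0],1],
])

```text
time: 16.53
tool_pos: [502.0, 140.3, 35.0]
ee_rot: [0.728, 0.685, -0.001, 0.003]
wrist_force: [-18.1, -14.2, 33.4]
grip_width: 0.2
finger_force: 18.4
```

drive_tool([
  [[0,0,-1],[0,0,0],1],
  [[0,0,-4],[0,0,0],1],
  [[-0.5,0,-8],[0,0,0],1],
  [[-1,0,-11],[0,0,0],0],
  [[-1,0,-11],[0,0,0],-0.7],
  [[-1,0,-11],[0,0,0],-0.7],
  [[-1,0,-11],[0,0,0],-0.7],
  [[-1,0,-11],[0,0,0],-0.7],
])

```text
time: 17.2
tool_pos: [499.1, 132.2, 137.6]
ee_rot: [0.728, 0.686, -0.002, 0.0]
wrist_force: [-0.2, 0.5, -0.0]
grip_width: 60.4
finger_force: 0.0
```

Run:
```python
from h import *
d=snap('wrist','w11')
cv2.imwrite('pics/w11b.png',cv2.resize(d['frame'][:,:,::-1],(800,600)))
s=arm.read_state();print(s['tool_pos'],s['wrist_force'],s['grip_width'])
```

```text
[498.94965588 132.1701955  137.24671886] [-0.55184876 -0.91646549 -0.60031514] 67.54292416448142
```

View pics/w11b.png

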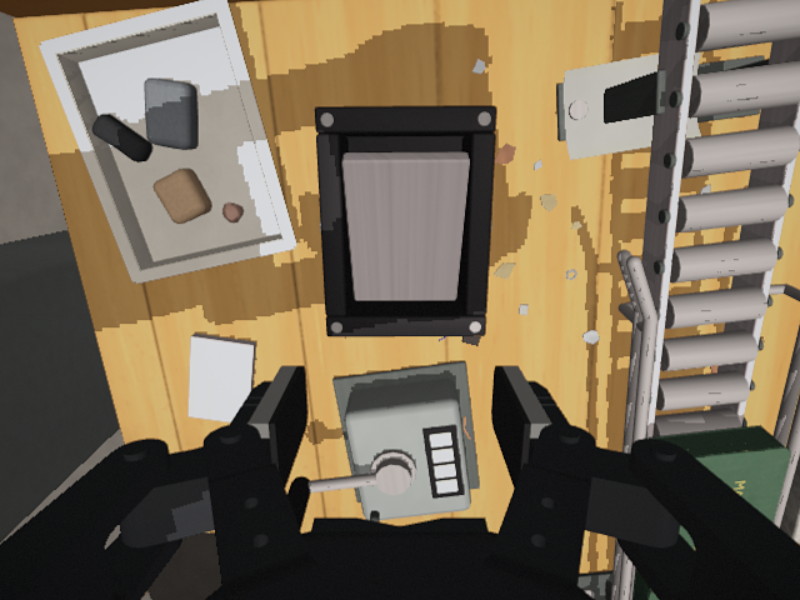

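Run:
```python
from h import *
from scipy.optimize import least_squares
uv=np.array([(342,153),(470,153),(463,301),(354,301)])*.8
b=np.radians(86.6)
def corners(p):
    R=Ro.from_euler('z',b)*Ro.from_euler('y',-p[3]); return np.array(p[:3])+R.apply([(42,29,0),(42,-29,0),(-42,-29,0),(-42,29,0.)])
r=least_squares(lambda p:(proj('w11',corners(p))-uv).ravel(),[504,172,45,.4]);print(r.x,r.fun.round(1),corners(r.x).round(1).tolist())
```

```text
[5.04240064e+02 1.69233921e+02 4.59371530e+01 3.60443484e-01] [ 0.8 -0.2  2.  -0.3 -3.6  0.3  0.2  0.3] [[477.6, 210.2, 60.8], [535.5, 206.7, 60.8], [530.9, 128.3, 31.1], [473.0, 131.7, 31.1]]
```

Run:
```python
from h import *
plan((506,181,103.5),86.6,.4)
```

```text
shift [4.93, 0.42, 3.36] turn [-0.004, 0.404, -0.001] rows 3.2 | at [498.9 132.2 137.2] w 67.5 t 17.2
```

drive_tool([
  [[1.5,0.2,0],[0,0.1,0],-0.75],
  [[3,0.3,0],[0,0.2,0],-0.75],
  [[4,0.4,1],[0,0.3,0],-0.75],
  [[4.9,0.4,2],[-0.004,0.4,0],-0.75],
  [[4.9,0.4,3.3],[-0.004,0.404,0],-0.75],
  [[4.9,0.4,3.3],[-0.004,0.404,0],-0.75],
  [[4.9,0.4,3.3],[-0.004,0.404,0],-0.75],
])

```text
time: 17.83
tool_pos: [505.7, 180.4, 103.9]
ee_rot: [0.714, 0.672, 0.144, -0.136]
wrist_force: [0.2, -0.5, 0.7]
grip_width: 74.8
finger_force: 0.0
```

Run:
```python
from h import *
plan((506,204.6,48.2),86.6,.4)
d=snap('wrist','w12')
cv2.imwrite('pics/w12b.png',cv2.resize(d['frame'][:,:,::-1],(640,480)))
```

```text
shift [0.07, -0.11, 6.07] turn [-0.0, 0.002, -0.002] rows 1.5 | at [505.7 180.4 103.9] w 74.8 t 17.8
```

View pics/w12b.png

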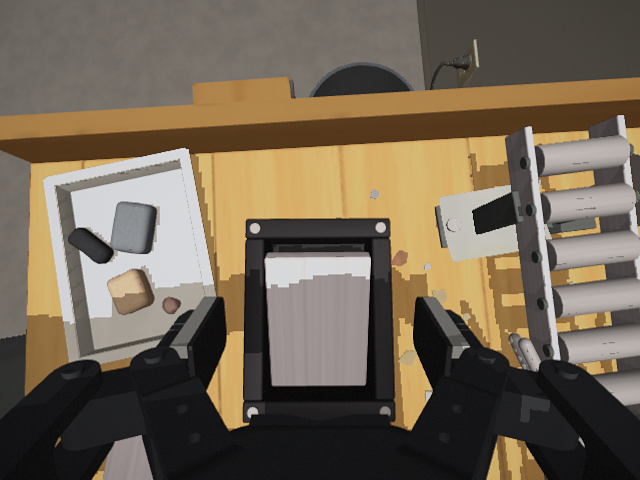

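The tipped plate's raised end, edge at row 256 (266–370), sits centred between the fingers, so I'll descend and grip.

drive_tool([
  [[0,-0.1,3],[0,0,0],-0.75],
  [[0,-0.1,5],[0,0,0],-0.75],
  [[0,-0.1,5.7],[0,0,0],-0.75],
  [[0,-0.1,6.0],[0,0,0],-0.75],
  [[0,-0.1,6.0],[0,0,0],-0.75],
])

```text
time: 18.3
tool_pos: [507.2, 204.5, 50.5]
ee_rot: [0.713, 0.672, 0.146, -0.135]
wrist_force: [-0.5, -0.3, 0.2]
grip_width: 74.6
finger_force: 0.0
```

drive_tool([
  [[0,0,0],[0,0,0],1],
  [[0,0,0],[0,0,0],1],
  [[0,0,0],[0,0,0],1],
  [[0,0,0],[0,0,0],1],
  [[0,0,0],[0,0,0],1],
], squeeze=90)

```text
time: 18.72
tool_pos: [507.8, 204.2, 51.5]
ee_rot: [0.713, 0.672, 0.147, -0.135]
wrist_force: [-0.4, 0.6, 5.9]
grip_width: 53.2
finger_force: 93.2
```

drive_tool([
  [[0,0,-1],[0,0,0],1],
  [[0,0,-3],[0,0,0],1],
  [[0,0,-6],[0,0,0],1],
  [[0,0,-9],[0,0,0],1],
  [[0,0,-9],[0,0,0],1],
  [[0,0,-9],[0,0,0],1],
])

```text
time: 19.22
tool_pos: [505.6, 168.2, 134.8]
ee_rot: [0.714, 0.671, 0.147, -0.134]
wrist_force: [0.1, -0.8, -2.5]
grip_width: 52.1
finger_force: 100.5
```

Run:
```python
from h import *
s=arm.read_state(); print(s['wrist_force'],s['grip_width'],s['tool_pos'])
d=snap('wrist','w13')
cv2.imwrite('pics/w13b.png',cv2.resize(d['frame'][:,:,::-1],(800,600)))
```

```text
[ 0.09192228 -0.79768861 -2.46301847] 52.10116094420089 [505.56988902 168.23479951 134.82925182]
```

View pics/w13b.png

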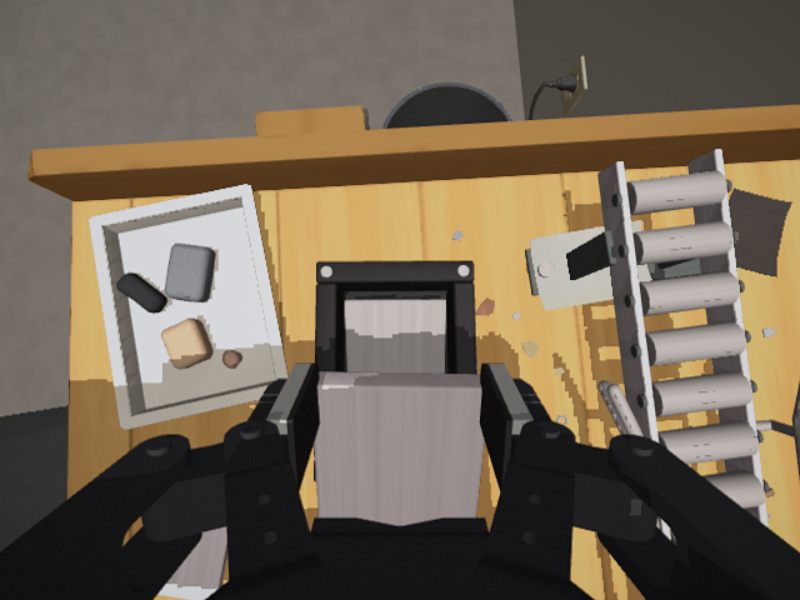

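Run:
```python
from h import *
im=cv2.imread('pics/w13.png').astype(int)
# low saturation plate mask along rows
for r in (302,306,310,320,340,360,375,385,395,405,412):
    row=im[r]; sat=row.max(1)-row.min(1); ok=(sat<30)&(row.sum(1)>200)
    c=320
    while ok[c]: c-=1
    d=320
    while ok[d]: d+=1
    print(r,c,d,d-c)
```

```text
302 255 384 129
306 254 384 130
310 253 385 132
320 253 385 132
340 254 384 130
360 250 387 137
375 251 385 134
385 252 384 132
395 253 383 130
405 254 382 128
412 254 381 127
```

Run:
```python
from h import *
for n,a,b,z in (('w12',(266,256),(370,256),61),('w12',(272,385),(367,385),30),('w11',(342*.8,153*.8),(470*.8,153*.8),61),('w13',(345*.8,300*.8),(447*.8,300*.8),50),('w13',(253,306),(385,306),None)):
    if z is None:
        s=arm.read_state(); print('held: z?'); 
        for z in (140,150,155,160): P=px(n,[a,b],z); print(z,P.round(1).tolist(),np.linalg.norm(P[0]-P[1]).round(1))
    else:
        P=px(n,[a,b],z); print(n,P.round(1).tolist(),np.linalg.norm(P[0]-P[1]).round(1))
im=cv2.imread('pics/w13.png'); cv2.imwrite('pics/w13c.png',cv2.resize(im[200:430,200:440],None,fx=2.6,fy=2.6,interpolation=cv2.INTER_CUBIC))
```

```text
w12 [[477.7, 207.7, 61.0], [533.8, 204.3, 61.0]] 56.3
w12 [[473.5, 132.3, 30.0], [530.4, 128.8, 30.0]] 57.1
w11 [[477.2, 210.1, 61.0], [534.3, 206.7, 61.0]] 57.2
w13 [[479.5, 209.1, 50.0], [533.0, 205.7, 50.0]] 53.6
held: z?
140 [[478.1, 172.1, 140.0], [531.6, 168.7, 140.0]] 53.6
150 [[479.8, 172.6, 150.0], [529.8, 169.4, 150.0]] 50.2
155 [[480.6, 172.9, 155.0], [529.0, 169.8, 155.0]] 48.4
160 [[481.5, 173.1, 160.0], [528.1, 170.2, 160.0]] 46.7
```

View pics/w13c.png

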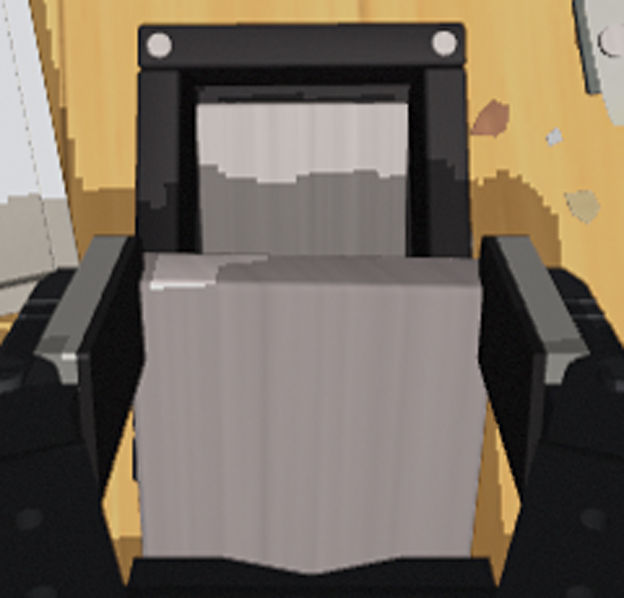

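The plate is held only by its upper edges: the pads read 52 mm and overlap the 58 mm plate in the view. I'll set it back and regrip deeper.

drive_tool([
  [[0,0,3],[0,0,0],1],
  [[0,0,6],[0,0,0],1],
  [[0,0,7.5],[0,0,0],1],
  [[0,0,8.3],[0,0,0],1],
  [[0,0,8.8],[0,0,0],1],
  [[0,0,9],[0,0,0],1],
  [[0,0,9],[0,0,0],1],
])

```text
time: 19.85
tool_pos: [506.3, 204.0, 49.6]
ee_rot: [0.714, 0.672, 0.145, -0.136]
wrist_force: [-3.6, -1.8, 5.8]
grip_width: 52.6
finger_force: 94.1
```

drive_tool([
  [[0,0,0.1],[0,0,0],-0.75],
  [[0,0,0.1],[0,0,0],-0.75],
  [[0,0,0.1],[0,0,0],-0.75],
  [[0,0,0.1],[0,0,0],-0.75],
  [[0,0,0.1],[0,0,0],-0.75],
  [[0,0,-4],[0,0,0],-0.75],
  [[0,0,-6],[0,0,0],-0.75],
  [[0,0,-6],[0,0,0],-0.75],
  [[0,0,-6],[0,0,0],-0.75],
])

```text
time: 20.6
tool_pos: [506.1, 180.5, 106.3]
ee_rot: [0.714, 0.672, 0.147, -0.135]
wrist_force: [0.0, 0.7, -0.3]
grip_width: 74.7
finger_force: 0.0
```

Run:
```python
from h import *
s=arm.read_state(); print(s['tool_pos'],s['grip_width'])
d=snap('wrist','w14')
cv2.imwrite('pics/w14b.png',cv2.resize(d['frame'][180:440,160:480,::-1],None,fx=2,fy=2))
```

```text
[506.1155843  180.48139723 106.27139224] 74.69783296336486
```

View pics/w14b.png

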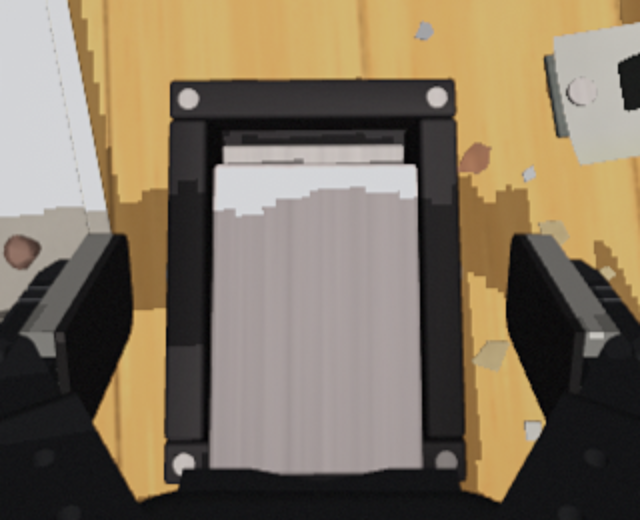

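Run:
```python
from h import *
from scipy.optimize import least_squares
b=np.radians(86.6)
d=np.load('pics/w14.npz'); cam=-d['R'].T@d['t']; print('cam',cam.round(0))
def P(p,X):
    R=Ro.from_euler('z',p[4])*Ro.from_euler('y',-p[3]); return proj('w14',np.array(p[:3])+R.apply(np.array(X,float)))
def res(p):
    a=P(p,[(0,29,0),(0,-29,0)])-np.array([(266.5,262.5),(368.5,262.5)])  # origin: far top edge middle
    L=P(p,[(-55,29,0),(-55,-29,0)]); e=[]
    far=P(p,[(0,29,0),(0,-29,0)])
    for i,u in enumerate((264.2,371.)):
        t=(410-far[i,1])/(L[i,1]-far[i,1]); e.append(far[i,0]+t*(L[i,0]-far[i,0])-u)
    return np.r_[a.ravel(),e]
r=least_squares(res,[504,205,55,.1,b]);print(r.x.round(3),r.fun.round(2))
for L in (42,84):
    R=Ro.from_euler('z',r.x[4])*Ro.from_euler('y',-r.x[3]);print(L,(r.x[:3]+R.apply([-L,0,0])).round(1))
```

```text
cam [505. 192. 265.]
[ 5.06074e+02  2.03299e+02  5.28020e+01 -5.00000e-03  1.51000e+00] [ 0.01  0.04  0.01 -0.04 -0.01 -0.01]
42 [503.5 161.4  53. ]
84 [501.  119.5  53.2]
```

The plate now lies level on top of the block: its centre is about (503.5,161), the top is at z≈53–55, and the bottom is resting on the near rim and the raised rocker. A vertical grip at its middle is now possible.

Run:
```python
from h import *
plan((503.8,163,85),86.5,0)
```

```text
shift [-2.4, -0.04, 1.14] turn [0.002, -0.401, 0.0] rows 3.2 | at [505.3 180.6 104.8] w 75.2 t 20.6
```

drive_tool([
  [[-0.5,0,0],[0,-0.12,0],-0.75],
  [[-1.2,0,0],[0,-0.24,0],-0.75],
  [[-1.8,0,0.5],[0,-0.36,0],-0.75],
  [[-2.4,0,1.1],[0,-0.4,0],-0.75],
  [[-2.4,0,1.1],[0,-0.4,0],-0.75],
  [[-2.4,0,1.1],[0,-0.4,0],-0.75],
  [[-2.4,0,1.1],[0,-0.4,0],-0.75],
])

```text
time: 21.23
tool_pos: [503.9, 162.9, 84.9]
ee_rot: [0.728, 0.685, 0.001, -0.0]
wrist_force: [-0.4, -0.2, 0.4]
grip_width: 74.7
finger_force: 0.0
```

Run:
```python
from h import *
plan((503.5,163,44),86.5,0)
d=snap('wrist','w15'); im=cv2.imread('pics/w15.png').astype(int)
for r in range(200,400,12):
    row=im[r]; sat=row.max(1)-row.min(1); ok=(sat<30)&(row.sum(1)>200); c=e=320
    if not ok[320]: print(r,'-'); continue
    while ok[c]: c-=1
    while ok[e]: e+=1
    print(r,c,e,e-c,px('w15',[(c,r),(e,r)],54).round(0)[:,:2].tolist())
```

```text
shift [0.0, -0.04, 4.09] turn [0.001, -0.002, -0.0] rows 1.0 | at [503.9 162.9  84.9] w 74.7 t 21.2
200 260 380 120 [[478.0, 206.0], [534.0, 202.0]]
212 259 381 122 [[477.0, 200.0], [534.0, 197.0]]
224 260 380 120 [[477.0, 194.0], [534.0, 191.0]]
236 260 380 120 [[476.0, 188.0], [534.0, 185.0]]
248 261 379 118 [[476.0, 182.0], [533.0, 179.0]]
260 261 379 118 [[475.0, 176.0], [533.0, 172.0]]
272 262 378 116 [[475.0, 170.0], [533.0, 166.0]]
284 262 378 116 [[474.0, 163.0], [532.0, 160.0]]
296 263 377 114 [[474.0, 157.0], [532.0, 153.0]]
308 263 377 114 [[474.0, 150.0], [532.0, 147.0]]
320 264 377 113 [[473.0, 143.0], [532.0, 140.0]]
332 264 376 112 [[473.0, 136.0], [531.0, 133.0]]
344 264 376 112 [[472.0, 129.0], [531.0, 126.0]]
356 -
368 -
380 -
392 -
```

drive_tool([
  [[-0.6,-0.05,2.5],[0,0,0],-0.75],
  [[-0.6,-0.05,3.6],[0,0,0],-0.75],
  [[-0.6,-0.05,4.1],[0,0,0],-0.75],
  [[-0.6,-0.05,4.3],[0,0,0],-0.75],
  [[-0.6,-0.05,4.3],[0,0,0],-0.75],
  [[-0.6,-0.05,4.3],[0,0,0],-0.75],
])

```text
time: 21.78
tool_pos: [504.0, 157.2, 43.4]
ee_rot: [0.728, 0.685, 0.002, 0.001]
wrist_force: [0.3, 0.1, -0.2]
grip_width: 74.5
finger_force: 0.0
```

drive_tool([
  [[0,0,0],[0,0,0],0],
  [[0,0,0],[0,0,0],1],
  [[0,0,0],[0,0,0],1],
  [[0,0,0],[0,0,0],1],
  [[0,0,0],[0,0,0],1],
  [[0,0,0],[0,0,0],1],
], squeeze=70)

```text
time: 22.28
tool_pos: [504.1, 157.3, 43.8]
ee_rot: [0.728, 0.685, 0.002, 0.001]
wrist_force: [-1.8, 0.8, 5.8]
grip_width: 55.6
finger_force: 73.3
```

drive_tool([
  [[0,0,0],[0,0,0],-0.6],
  [[0,0,0],[0,0,0],-0.75],
  [[0,0,0],[0,0,0],-0.75],
  [[0,0,0.2],[0,0,0],-0.75],
  [[0,0,0.35],[0,0,0],-0.75],
  [[0,0,0.35],[0,0,0],-0.75],
  [[0,0,0.35],[0,0,0],0],
  [[0,0,0.35],[0,0,0],1],
  [[0,0,0.35],[0,0,0],1],
  [[0,0,0.35],[0,0,0],1],
  [[0,0,0.35],[0,0,0],1],
  [[0,0,0.35],[0,0,0],1],
])

```text
time: 23.28
tool_pos: [504.5, 157.3, 41.0]
ee_rot: [0.728, 0.685, 0.002, 0.001]
wrist_force: [-0.9, 0.9, 8.9]
grip_width: 55.9
finger_force: 78.6
```

Good; lift and check the plate's attitude from the image.

drive_tool([
  [[0,0,-1],[0,0,0],1],
  [[0,0,-3],[0,0,0],1],
  [[0,0,-6],[0,0,0],1],
  [[0,0,-9.5],[0,0,0],1],
  [[0,0,-9.5],[0,0,0],1],
  [[0,0,-9.5],[0,0,0],1],
])

```text
time: 23.78
tool_pos: [504.5, 157.2, 136.7]
ee_rot: [0.728, 0.685, 0.003, 0.002]
wrist_force: [0.5, 0.4, -2.1]
grip_width: 55.7
finger_force: 75.2
```

Run:
```python
from h import *
s=arm.read_state(); print(s['tool_pos'],s['grip_width'],s['wrist_force'])
d=snap('wrist','w16'); im=cv2.imread('pics/w16.png').astype(int)
cv2.imwrite('pics/w16b.png',cv2.resize(d['frame'][160:440,140:500,::-1],None,fx=2,fy=2))
```

```text
[504.46327011 157.21782178 136.73361325] 55.710651221072126 [ 0.50180905  0.4393311  -2.13822108]
```

View pics/w16b.png

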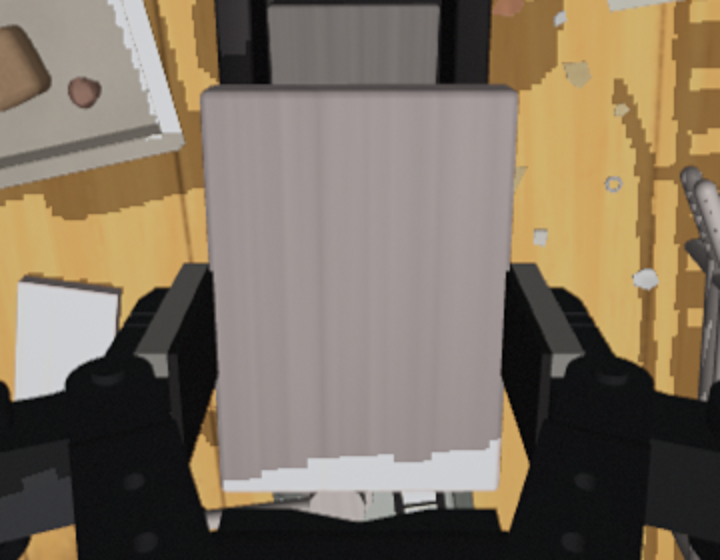

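The plate is held square at its middle with corners (202,90), (517,90), (499,490) and (222,490). I'll fit its pose in the tool from these.

Run:
```python
from h import *
from scipy.optimize import least_squares
uv=np.array([(203,89),(517,89),(499,490),(222,490)])/2+[140,160]
s=arm.read_state(); RT=Ro.from_quat(s['ee_rot'])
X=np.array([(42,-29,0),(42,29,0),(-42,29,0),(-42,-29,0.)])
def W(p): return s['tool_pos']+RT.apply(np.array(p[:3])+Ro.from_rotvec(p[3:]).apply(X))
r=least_squares(lambda p:(proj('w16',W(p))-uv).ravel(),[8,0,-10,0,0,0]);print('in tool: pos,rotvec',r.x.round(3),r.fun.round(1))
p=np.load('lane.npy'); print(p)
```

```text
in tool: pos,rotvec [ 4.7810e+00  5.6500e-01 -1.1473e+01 -7.0000e-03 -6.9000e-02 -1.0000e-03] [ 0.1  0.1 -0.  -0.   0.2 -0.  -0.2 -0.1]
[ 672.11056281 -133.82022399   27.5281214    -1.50187823]
```

Run:
```python
from h import *
plan((648.6,190.7,133),94,.19)
```

```text
shift [4.25, 14.29, 0.2] turn [0.015, 0.189, -0.13] rows 3.6 | at [503.4 157.  134.6] w 55.5 t 23.8
```

drive_tool([
  [[1,3,-0.5],[0,0.05,-0.03],1],
  [[2,6,-0.5],[0,0.1,-0.06],1],
  [[3,9,-0.5],[0.01,0.15,-0.1],1],
  [[4,12,-0.2],[0.015,0.189,-0.13],1],
  [[4.25,14.3,0.2],[0.015,0.189,-0.13],1],
  [[4.25,14.3,0.2],[0.015,0.189,-0.13],1],
  [[4.25,14.3,0.2],[0.015,0.189,-0.13],1],
  [[4.25,14.3,0.2],[0.015,0.189,-0.13],1],
])

```text
time: 24.5
tool_pos: [647.6, 190.6, 130.8]
ee_rot: [0.679, 0.728, 0.063, -0.07]
wrist_force: [0.4, 1.5, -1.6]
grip_width: 55.9
finger_force: 75.2
```

Run:
```python
from h import *
plan((648.6,201,79),94,.19)
snap('top','t17'); tins('t17',z=43)
```

```text
shift [0.04, 0.19, 5.28] turn [-0.004, 0.001, -0.001] rows 1.3 | at [647.6 190.6 130.8] w 55.9 t 24.5
tin [ 377.3 -716.7   73.7   63.2] long axis deg 84.2 px [619. 369.]
tin [665.2  93.8  98.5  63.9] long axis deg 89.8 px [232. 232.]
tin [673.2 -93.3  96.3  62.8] long axis deg -88.2 px [318. 228.]
```

A tin has moved up the lane, which fits the announced knock. I'll hold still and watch whether it rolls back.

drive_tool([
  [[0,0,0],[0,0,0],1],
  [[0,0,0],[0,0,0],1],
  [[0,0,0],[0,0,0],1],
  [[0,0,0],[0,0,0],1],
  [[0,0,0],[0,0,0],1],
  [[0,0,0],[0,0,0],1],
])

```text
time: 25.05
tool_pos: [648.6, 190.7, 132.6]
ee_rot: [0.679, 0.728, 0.065, -0.069]
wrist_force: [-0.1, 0.6, -1.7]
grip_width: 55.9
finger_force: 75.2
```

```bash
cat >> h.py <<'E'
def lanet(f):
    """tin corners projected on lid plane of lane -> lane coords"""
    p=np.load('lane.npy'); R=Ro.from_euler('z',p[3])*Ro.from_euler('y',.12)
    d=np.load('pics/'+f+'.npz');F=240/np.tan(np.radians(d['fovy'])/2); o=-d['R'].T@d['t']
    h=cv2.cvtColor(cv2.imread('pics/'+f+'.png'),cv2.COLOR_BGR2HSV); m=cv2.inRange(h,(60,80,25),(95,255,160)); m=cv2.morphologyEx(m,cv2.MORPH_CLOSE,np.ones((5,5)))
    for c in cv2.findContours(m,cv2.RETR_EXTERNAL,cv2.CHAIN_APPROX_NONE)[0]:
        if cv2.contourArea(c)<300: continue
        r=np.c_[(c[:,0]-d['c'])/F,np.ones(len(c))]@d['R']; n=R.apply([0,0,1.]); P0=p[:3]+n*24
        X=o+r*(((P0-o)@n)/(r@n))[:,None]; X=R.inv().apply(X-p[:3])[:,:2].astype(np.float32)
        (a,b),(w,hh),g=cv2.minAreaRect(X)
        if w<hh: w,hh,g=hh,w,g+90
        if -450<a<50 and abs(b)<80: print(f,'lane x,y',round(a,1),round(b,1),'size',round(w,1),round(hh,1),'ang',round((g+90)%180-90,1))
E
python3 - <<'E'
from h import *
snap('top','t18')
for f in('t7','t9','t10','t17','t18'): lanet(f)
E
```

```text
t7 lane x,y -134.4 1.4 size 94.3 63.3 ang -0.3
t9 lane x,y -43.7 0.8 size 94.8 62.1 ang -0.3
t10 lane x,y -320.5 -74.4 size 113.1 27.3 ang -77.1
t10 lane x,y -92.7 0.5 size 193.5 63.2 ang 0.1
t17 lane x,y -226.2 0.5 size 93.0 62.0 ang -2.4
t17 lane x,y -43.8 0.8 size 95.4 62.0 ang -0.4
t18 lane x,y -180.6 0.6 size 93.7 62.3 ang -2.4
t18 lane x,y -43.8 0.8 size 95.5 62.0 ang -0.4
```

drive_tool([
  [[0,0.1,2],[-0.004,0,0],1],
  [[0,0.1,4],[-0.004,0,0],1],
  [[0,0.1,4.5],[-0.004,0,0],1],
  [[0,0.1,5],[-0.004,0,0],1],
  [[0,0.1,5],[-0.004,0,0],1],
  [[0,0.1,5],[-0.004,0,0],1],
  [[0,0.1,5],[-0.004,0,0],1],
  [[0,0.1,5],[-0.004,0,0],1],
  [[0,0.1,5],[-0.004,0,0],1],
  [[0,0.1,5],[-0.004,0,0],1],
  [[0,0.1,5],[-0.004,0,0],1],
  [[0,0.1,5],[-0.004,0,0],1],
  [[0,0.1,5],[-0.004,0,0],1],
  [[0,0.1,5],[-0.004,0,0],1],
  [[0,0.1,5],[-0.004,0,0],1],
  [[0,0.1,5],[-0.004,0,0],1],
  [[0,0.1,5],[-0.004,0,0],1],
  [[0,0.1,5],[-0.004,0,0],1],
])

```text
time: 26.6
tool_pos: [649.0, 200.1, 83.4]
ee_rot: [0.679, 0.728, 0.066, -0.068]
wrist_force: [0.5, 0.9, -1.3]
grip_width: 55.9
finger_force: 75.2
```

Run:
```python
from h import *
snap('top','t19'); lanet('t19')
p=np.load('lane.npy'); R=Ro.from_euler('z',p[3])*Ro.from_euler('y',.12)
s=arm.read_state(); RT=Ro.from_quat(s['ee_rot'])
print('plate bottom in lane',R.inv().apply(s['tool_pos']+RT.apply([4.8,.6,-1.5])-p[:3]), 'plate tilt/rot in lane', R.inv().apply((RT*Ro.from_rotvec([-.007,-.069,-.001])).apply([[1,0,0],[0,0,1]])).round(3).tolist())
```

```text
t19 lane x,y -92.8 0.5 size 193.3 62.7 ang 0.1
plate bottom in lane [-343.72360507    0.53913093   17.20553679] plate tilt/rot in lane [[-1.0, -0.001, 0.001], [-0.001, 0.011, -1.0]]
```

drive_tool([
  [[0,0,0.4],[0,0,0],1],
  [[0,0,0.7],[0,0,0],1],
  [[0,0,0.9],[0,0,0],1],
  [[0,0,0.9],[0,0,0],1],
  [[0,0,0.9],[0,0,0],1],
])

```text
time: 27.07
tool_pos: [648.7, 201.8, 74.1]
ee_rot: [0.679, 0.728, 0.066, -0.068]
wrist_force: [-0.2, 0.5, -1.4]
grip_width: 55.5
finger_force: 75.2
```

drive_tool([
  [[0,0,0.1],[0,0,0],1],
  [[0,0,0.15],[0,0,0],1],
  [[0,0,0.15],[0,0,0],1],
])

```text
time: 27.32
tool_pos: [649.0, 202.1, 73.2]
ee_rot: [0.679, 0.728, 0.066, -0.068]
wrist_force: [0.5, -0.1, -0.9]
grip_width: 55.5
finger_force: 75.3
```

drive_tool([
  [[0,0,0.1],[0,0,0],1],
  [[0,0,0.2],[0,0,0],1],
  [[0,0,0.2],[0,0,0],1],
])

```text
time: 27.57
tool_pos: [649.1, 202.5, 72.5]
ee_rot: [0.679, 0.728, 0.066, -0.068]
wrist_force: [-4.0, -1.1, 6.1]
grip_width: 55.7
finger_force: 76.1
```

drive_tool([
  [[0,0,-0.05],[0,0,0],1],
  [[0,0,-0.05],[0,0,0],-1],
  [[0,0,-0.05],[0,0,0],-1],
  [[0,0,-0.05],[0,0,0],-1],
  [[0,0,-0.05],[0,0,0],-1],
  [[0,0,-0.05],[0,0,0],-1],
  [[0,0,-0.05],[0,0,0],-1],
  [[0,0,-0.05],[0,0,0],-1],
  [[0,0,-1],[0,0,0],-1],
  [[0,0,-4],[0,0,0],-1],
  [[0,0,-8],[0,0,0],-1],
  [[0,0,-9],[0,0,0],-1],
  [[0,0,-9],[0,0,0],-1],
  [[0,0,-9],[0,0,0],-1],
  [[0,0,-9],[0,0,0],-1],
  [[0,0,-9],[0,0,0],-1],
])

```text
time: 28.9
tool_pos: [649.0, 185.6, 157.5]
ee_rot: [0.679, 0.728, 0.065, -0.069]
wrist_force: [-0.7, 0.6, -0.5]
grip_width: 84.9
finger_force: 0.0
```

```bash
cat >> h.py <<'E'
def warp(f,h=10):
    """top-down lane picture, 2 px/mm: col=(lane x+420)*2, row=(y+60)*2"""
    p=np.load('lane.npy'); R=Ro.from_euler('z',p[3])*Ro.from_euler('y',.12)
    q=np.float32([(-420,-60),(20,-60),(20,60),(-420,60)]); X=p[:3]+R.apply(np.c_[q,[h]*4])
    H=cv2.getPerspectiveTransform(proj(f,X).astype(np.float32),np.float32([(0,0),(880,0),(880,240),(0,240)]))
    return cv2.warpPerspective(cv2.imread('pics/'+f+'.png'),H,(880,240))
E
python3 - <<'E'
from h import *
snap('top','t20'); lanet('t20')
# difference with empty-plate frame t19 to find the plate
a=warp('t19',14).astype(int);b=warp('t20',14).astype(int); m=(np.abs(a-b).max(2)>35).astype(np.uint8)
m=cv2.morphologyEx(m,cv2.MORPH_OPEN,np.ones((5,5)))
print('diff cols', [(int(i*10/2-420),int(m[60:180,i*10:i*10+10].mean()*100)) for i in range(88)])
plan((590,120,300),94)
E
```

```text
t20 lane x,y -92.6 1.1 size 192.6 63.3 ang 0.1
diff cols [(-420, 69), (-415, 73), (-410, 10), (-405, 5), (-400, 5), (-395, 11), (-390, 25), (-385, 53), (-380, 80), (-375, 84), (-370, 81), (-365, 77), (-360, 68), (-355, 88), (-350, 83), (-345, 75), (-340, 42), (-335, 44), (-330, 72), (-325, 70), (-320, 87), (-315, 92), (-310, 88), (-305, 92), (-300, 26), (-295, 0), (-290, 0), (-285, 0), (-280, 5), (-275, 74), (-270, 90), (-265, 79), (-260, 63), (-255, 87), (-250, 94), (-245, 90), (-240, 90), (-235, 93), (-230, 90), (-225, 95), (-220, 95), (-215, 93), (-210, 93), (-205, 93), (-200, 92), (-195, 80), (-190, 0), (-185, 0), (-180, 0), (-175, 0), (-170, 0), (-165, 0), (-160, 0), (-155, 0), (-150, 0), (-145, 0), (-140, 0), (-135, 0), (-130, 0), (-125, 0), (-120, 0), (-115, 0), (-110, 0), (-105, 0), (-100, 0), (-95, 0), (-90, 0), (-85, 0), (-80, 0), (-75, 0), (-70, 0), (-65, 0), (-60, 0), (-55, 0), (-50, 0), (-45, 0), (-40, 0), (-35, 0), (-30, 0), (-25, 0), (-20, 0), (-15, 0), (-10, 0), (-5, 0), (0, 0), (5, 0), (10, 0), (15, 0)]
shift [-3.34, -6.34, -15.15] turn [0.0, -0.19, -0.001] rows 4.0 | at [649.  185.6 157.6] w 85.4 t 28.9
```

Run:
```python
from h import *
for f,n,uv,z in (('w11','pivot',(393,472),52),('w11','pinlow',(303,487),48),('w1','pivot',(285,342),52),('w1','armend',(228,346),48),('w1','pintop',(206,360),80),('w1','base',(256,283),3),('w1','base',(347,282),3),('w1','base',(349,376),3),('w11','base',(335,380),3),('w11','base',(467,362),3),('top0','pintop',(331,428),80),('top0','pivot',(330,390),52),('top0','basetl',(304,365),3),('top0','basetr',(359,363),3),('top0','br',(360,411),3)):
    print(f,n,px(f,[np.array(uv)*.8],z)[0].round(1))
plan((480,60,130),80)
```

```text
w11 pivot [488.7  34.9  52. ]
w11 pinlow [434.9  24.7  48. ]
w1 pivot [491.4  32.7  52. ]
w1 armend [438.7  23.6  48. ]
w1 pintop [431.4  23.4  80. ]
w1 base [451.7  72.2   3. ]
w1 base [540.1  79.2   3. ]
w1 base [545.9 -20.9   3. ]
w11 base [452.3  70.7   3. ]
w11 base [538.5  78.3   3. ]
top0 pintop [430.3  14.7  80. ]
top0 pivot [493.3  20.2  52. ]
top0 basetl [540.6  71.6   3. ]
top0 basetr [543.7 -24.7   3. ]
top0 br [460.3 -27.    3. ]
shift [-11.68, -17.73, 0.56] turn [-0.023, -0.189, 0.243] rows 5.1 | at [649.  185.6 157.6] w 85.4 t 28.9
```

Run:
```python
from h import *
plan((433,62,140),90)
```

```text
shift [-10.97, -22.41, -0.33] turn [-0.006, -0.19, 0.069] rows 6.0 | at [649.  185.6 157.6] w 85.4 t 28.9
```

drive_tool([
  [[-1,-3,-1],[0,-0.05,0.02],-1],
  [[-3,-6,-1],[0,-0.1,0.04],-1],
  [[-5,-10,-1],[0,-0.15,0.06],0],
  [[-7,-14,-1],[0,-0.19,0.07],1],
  [[-9,-18,-1],[0,-0.19,0.07],1],
  [[-11,-22.4,-0.3],[-0.006,-0.19,0.07],1],
  [[-11,-22.4,-0.3],[-0.006,-0.19,0.07],1],
  [[-11,-22.4,-0.3],[-0.006,-0.19,0.07],1],
  [[-11,-22.4,-0.3],[-0.006,-0.19,0.07],1],
])

```text
time: 29.7
tool_pos: [433.4, 61.7, 140.6]
ee_rot: [0.708, 0.706, 0.001, 0.001]
wrist_force: [1.0, -0.3, 0.8]
grip_width: 0.8
finger_force: 0.0
```

Run:
```python
from h import *
snap('top','t21'); lanet('t21')
b=warp('t21',10); g=b.max(2).astype(int)-b.min(2)
a0=warp('t18',10)
m=(np.abs(b.astype(int)-warp('top0',10).astype(int)).max(2)>40).astype(np.uint8); m[:,:280]=0; m[:,450:]=0
m=cv2.morphologyEx(cv2.morphologyEx(m,cv2.MORPH_OPEN,np.ones((5,5))),cv2.MORPH_CLOSE,np.ones((25,25)))
for c in cv2.findContours(m,0,2)[0]:
    if cv2.contourArea(c)>3000:
        (x,y),(w,h),an=cv2.minAreaRect(c); print('plate? lane',x/2-420,y/2-60,w/2,h/2,an)
plan((433,50,58),90)
# pin in wrist view: project expected
snap('wrist','w21'); print(proj('w21',[(433,24.5,80),(490,33.5,52)]))
```

```text
t21 lane x,y -92.1 0.7 size 192.4 62.7 ang 0.2
plate? lane -235.0 0.9999961853027344 62.99999237060547 78.99998474121094 90.0
shift [-1.2, -0.14, 8.3] turn [0.003, -0.0, -0.001] rows 2.0 | at [434.2  61.9 141. ] w 0.0 t 29.8
[[318.2090905  319.34015364]
 [403.01592679 286.61272879]]
```

Plate sits at lane x −235, y 1, against the tin (gap about 0–3 mm). Now the lever: descend beside the pin on the +y side.

drive_tool([
  [[0,-0.1,3.5],[0,0,0],1],
  [[0,-0.1,7],[0,0,0],1],
  [[0,-0.1,8],[0,0,0],1],
  [[0,-0.1,8],[0,0,0],1],
  [[-1,-0.1,8],[0,0,0],1],
  [[-2,-0.1,8],[0,0,0],1],
  [[-2,-0.1,8],[0,0,0],1],
  [[-2,-0.1,8],[0,0,0],1],
])

```text
time: 30.47
tool_pos: [434.1, 41.0, 62.5]
ee_rot: [0.708, 0.706, 0.002, 0.002]
wrist_force: [-0.5, 1.0, 0.2]
grip_width: -0.7
finger_force: 0.0
```

drive_tool([
  [[-0.8,0.2,0],[0,0,0],1],
  [[-1.6,0.4,0],[0,0,0],1],
  [[-1.6,0.4,0],[0,0,0],1],
])

```text
time: 30.72
tool_pos: [437.5, 24.7, 61.4]
ee_rot: [0.708, 0.706, 0.001, 0.001]
wrist_force: [0.1, 1.0, 1.0]
grip_width: -0.1
finger_force: 0.8
```

drive_tool([
  [[-0.7,0.4,0],[0,0,0],1],
  [[-1.3,0.9,0],[0,0,0],1],
  [[-1.8,1.3,0],[0,0,0],1],
  [[-2.2,1.8,0],[0,0,0],1],
  [[-2.2,1.8,0],[0,0,0],1],
])

```text
time: 31.13
tool_pos: [455.7, 3.1, 60.8]
ee_rot: [0.708, 0.706, 0.001, 0.001]
wrist_force: [-1.4, 2.9, 0.1]
grip_width: -0.3
finger_force: 1.3
```

Run:
```python
from h import *
for i in range(3):
    s=arm.read_state(); print(s['wrist_force'].round(2),s['wrist_torque'].round(2),s['tool_pos'].round(1)); snap('wrist','w22')
im=cv2.imread('pics/w22.png'); snap('top','t22')
# lever in top view: dark pin
def dark(f):
    g=cv2.imread('pics/'+f+'.png').max(2); m=(g<45).astype(np.uint8)
    for c in cv2.findContours(m[320:365,235:300],0,2)[0]:
        if cv2.contourArea(c)>4: print(f,(c[:,0].mean(0)+[235,320]).round(1),cv2.contourArea(c))
dark('top0');dark('t21');dark('t22')
```

```text
[-1.42  2.95  0.08] [ 0.48  0.15 -0.01] [455.7   3.1  60.8]
[-0.61  1.76  1.16] [0.49 0.14 0.01] [455.4   3.6  60.8]
[-0.45  3.48  1.27] [ 0.52  0.04 -0.03] [455.2   3.8  60.8]
top0 [264.7 341. ] 19.0
t21 [264.7 341. ] 19.0
t21 [254.  345.4] 63.0
t22 [270.7 358.5] 32.0
t22 [263. 355.] 7.0
```

drive_tool([
  [[-0.3,0.3,0],[0,0,0],1],
  [[-0.6,0.5,0],[0,0,0],1],
  [[-0.6,0.5,0],[0,0,0],1],
])

```text
time: 31.58
tool_pos: [460.6, -2.0, 61.0]
ee_rot: [0.707, 0.707, 0.002, 0.001]
wrist_force: [1.3, 5.9, -0.7]
grip_width: 0.3
finger_force: 3.2
```

drive_tool([
  [[-0.3,0.1,0],[0,0,0],1],
  [[-0.5,0.2,0],[0,0,0],1],
  [[-0.5,0.2,0],[0,0,0],1],
])

```text
time: 31.83
tool_pos: [463.6, -5.0, 61.0]
ee_rot: [0.707, 0.707, 0.004, 0.001]
wrist_force: [7.7, 16.0, -5.8]
grip_width: 0.1
finger_force: 8.1
```

drive_tool([
  [[-0.15,0,0],[0,0,0],1],
  [[-0.2,0,0],[0,0,0],1],
  [[-0.2,0,0],[0,0,0],1],
  [[-0.2,0,0],[0,0,0],1],
])

```text
time: 32.17
tool_pos: [464.1, -5.6, 61.1]
ee_rot: [0.707, 0.707, 0.006, 0.0]
wrist_force: [11.9, 21.9, -6.7]
grip_width: -0.1
finger_force: 10.9
```

Hard stop reached (22 N, no more travel). I'll back off so the lever springs home, then rise.

drive_tool([
  [[1,-0.6,0],[0,0,0],1],
  [[2.2,-1.5,0],[0,0,0],1],
  [[3.5,-2.3,0],[0,0,0],1],
  [[5,-2.6,0],[0,0,0],1],
  [[7,-2.6,0],[0,0,0],1],
  [[8,-2.6,-1],[0,0,0],1],
  [[8,-2.6,-5],[0,0,0],1],
  [[8,-2.6,-9],[0,0,0],1],
  [[8,-2.6,-12],[0,0,0],1],
  [[8,-2.6,-12],[0,0,0],1],
  [[8,-2.6,-12],[0,0,0],1],
])

```text
time: 33.08
tool_pos: [437.0, 70.4, 183.6]
ee_rot: [0.708, 0.707, 0.003, 0.003]
wrist_force: [-0.1, 1.1, -0.5]
grip_width: 0.1
finger_force: 0.0
```

Run:
```python
from h import *
snap('top','t23'); lanet('t23'); snap('wrist','w23')
# lever at rest? compare counter region with the frame before pushing
for a,b in (('top0','t23'),('t21','t23')):
    A=cv2.imread(f'pics/{a}.png').astype(int);B=cv2.imread(f'pics/{b}.png').astype(int)
    D=np.abs(A-B).max(2)[285:350,240:292]; print(a,b,(D>40).sum(),np.argwhere(D>40)[:6].tolist())
A=warp('t21',10).astype(int);B=warp('t23',10).astype(int); print('lane change px',(np.abs(A-B).max(2)[40:200,280:]>40).sum())
# dark pin in wrist view near the expected place
q=proj('w23',[(433,24.5,65),(490,33.5,52)]);print(q)
g=cv2.imread('pics/w23.png').max(2); m=(g<40).astype(np.uint8)
for c in cv2.findContours(m,0,2)[0]:
    if cv2.contourArea(c)>60: 
        z=c[:,0].mean(0); print(z.round(0),cv2.contourArea(c),px('w23',[z],65)[0].round(0)[:2])
s=arm.read_state();print(s['tool_pos'],s['wrist_force'])
```

```text
t23 lane x,y -92.1 0.7 size 192.0 62.8 ang 0.2
top0 t23 310 [[20, 0], [21, 0], [22, 0], [22, 1], [23, 0], [23, 1]]
t21 t23 758 [[17, 0], [17, 1], [17, 2], [17, 6], [17, 7], [17, 8]]
lane change px 0
[[315.5891534  293.28965037]
 [388.53004485 275.41902788]]
[139. 325.] 342.0 [297.  -2.]
[348. 305.] 228.5 [458.  14.]
[355. 379.] 66459.5 [465. -52.]
[634.  13.] 92.0 [630. 212.]
[209.  20.] 66.5 [368. 208.]
[581.  13.] 792.5 [597. 211.]
[410.  93.] 17016.5 [495. 166.]
[435.44111884  70.37642117 180.19898443] [ 0.62454521  0.28426374 -0.44327925]
```

drive_tool([
  [[4,0,-4],[0,0,0],1],
  [[8,-1,-8],[0,0,0],1],
  [[12,-3,-10],[0,0,0],1],
  [[16,-5,-10],[0,0,0],1],
  [[20,-7,-10],[0,0,0],1],
  [[24,-9,-10],[0,0,0],1],
  [[27,-10,-10],[0,0,0],1],
  [[27,-10,-10],[0,0,0],1],
  [[27,-10,-10],[0,0,0],1],
  [[27,-10,-10],[0,0,0],1],
])

```text
time: 34.02
tool_pos: [334.9, 341.6, 278.7]
ee_rot: [0.707, 0.708, -0.001, 0.001]
wrist_force: [-0.3, -1.2, -0.2]
grip_width: 0.1
finger_force: 0.0
```

Run:
```python
from h import *
snap('top','t24'); lanet('t24')
A=cv2.imread('pics/top0.png').astype(int);B=cv2.imread('pics/t24.png').astype(int)
D=np.abs(A-B).max(2)[285:350,240:292]; print((D>40).sum(),np.argwhere(D>40)[:8].tolist())
g=B.max(2); 
for n,I in(('top0',A),('t24',B)):
    m=(I.max(2)<45).astype(np.uint8)[330:352,255:292]; print(n,np.argwhere(m).mean(0).round(1),m.sum())
print(arm.read_state()['joint_pos'].round(2))
```

```text
t24 lane x,y -92.2 0.7 size 192.1 62.7 ang 0.2
0 []
top0 [11.   9.4] 27
t24 [11.   9.4] 27
[ 0.72 -0.09  1.44 -0.    1.79  0.72]
```

```bash
python3 -c "
from h import *
print(arm.close_job())"
```

```text
the job is handed in; nothing more can be done
None
```

I handed the job in with both tins queued against the stop, the end plate lying against the last one, and the lever swung to its hard stop and back at rest; close_job returned no verdict, and I saw only two tins to load.

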